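Hang the lift-off guard leaf on the belt grinder and swing it shut

TASK

Lift the yellow guard leaf out of the wooden stand and, with the leaf standing open, gently lower both of its knuckles together all the way down onto the two pintle pins of the green belt grinder (the pins' strap is clamped somewhere in its slot, so feel for the pins and do not force it). Then swing the leaf shut under the keeper, against the rubber jamb, let go, and leave everything else on the bench where it is.

Things in the scene. Friction and masses are not known exactly. Their poses are not given: they have to be found in the camera images.
- leaf: Yellow sheet guard leaf (lift-off door), 0.3 to 0.5 kg, starting upright in the stand. Origin: on the common axis of its two knuckles, at the lower one's underside; z up along that axis, x from the axis to the free edge, y normal to the panel. Panel 8 mm thick, x 16 to 115, z -20 to 140 mm. Knuckles at z 0 and 90 mm (undersides), 32 mm outside, 13 mm through bore, 24 mm tall.
- leaf_tab (a point): Middle of the leaf's black grip tab (leaf x 36, y 0, z 163 mm): 40 mm long in x, 10 mm thick in y, standing 46 mm above the panel's top edge; this point is 23 mm below its top. Made to be pinched across its thickness from above. Axes as the leaf's.
- leaf_edge (a point): Middle of the leaf's free edge (leaf x 115, y 0, z 60 mm). Axes as the leaf's.
- stand: Wooden slotted stand fixed to the bench, 125 mm long (own x -90 to 35), 90 mm wide, 55 mm tall; an 11.4 mm slot along its x, slot floor 10 mm above the bench, holds the leaf upright, the lower knuckle resting on a 30 mm high block at its -x end (leaf origin 30 mm above the bench); the leaf must rise 45 mm to come clear. Origin: on its underside, under the slot.
- grinder: Green belt grinder fixed to the bench, box 175 mm tall, open face looking to its own -y (face at y 28 mm). Origin: on the bench under the middle of the range of the hinge axis; x along the face, z up. Hung open, the leaf's x points roughly along grinder -y; it swings clockwise seen from above to shut, when leaf x points along grinder -x. The leaf can be hung only while open.
- pintles (a point): Nominal place of the lower pin's foot (grinder 0, 0, 50 mm; axes the grinder's). Two upright brass pins on one axis, 11 mm diameter, 1 mm chamfered tips, 22 mm tall, on lugs with tops 50 and 140 mm above the bench; knuckles rest on the lugs when fully down. The true pin axis is at y 0 but anywhere from x -14 to +14 mm: the strap is clamped in a slot along x, unmeasured, different each time.
- upper_lug (a point): Nominal centre of the upper lug's top (grinder 0, 0, 140 mm), moving with the same strap as the lower one. Lugs are 10 mm thick, 18 mm wide, reaching from the face to y -9 mm. The lower knuckle must come in from the side, under the upper lug and above the lower pin's tip (72 mm), before it is lowered.
- jamb (a point): Middle of the front of the black rubber jamb that the shut leaf's face meets (grinder x -104, y 4, z 100 mm); it is 22 mm wide and 150 mm tall. Axes the grinder's.
- keeper (a point): Middle of the underside of the steel keeper tongue (grinder x -104, y -3, z 198 mm), 16 mm wide in x, y -34 to 28 mm, 5 mm thick. The top corner of the shut, fully lowered leaf passes 8 mm below it.
- blank_a: loose knife blank of bare steel, 220 x 32 x 4 mm, lying flat; a bystander, to be left alone. Origin at the centre of its underside.
- blank_b: loose knife blank of bare steel, 190 x 32 x 4 mm, lying flat; a bystander, to be left alone. Origin at the centre of its underside.
- spanner: loose steel spanner lying flat; a bystander, to be left alone. Origin at the centre of its underside.
- tin: loose red round tin, 72 mm diameter, 80 mm tall; a bystander, to be left alone. Origin at the centre of its underside.
- dresser: loose tan dressing stick for belts, 160 x 30 x 30 mm; a bystander, to be left alone. Origin at the centre of its underside.
- brush: loose hand brush lying flat; a bystander, to be left alone. Origin at the centre of its underside.
- cup: loose open aluminium cup, 80 mm diameter, 85 mm tall; a bystander, to be left alone. Origin at the centre of its underside.
Not all that is in view belongs to the job. Of the things like the leaf, leave any that is pink or turquoise; of the rest the smaller one is meant.

How it is judged:
By the outcome, as a careful person would: the job done as asked, in the order asked, and still so for the second after the job is handed in, with the robot touching nothing.
It also fails if it takes over 72 s, if anything falls off the work surface, if the arm or the gripper's body presses on something with over 40 N, if the wrist force passes 120 N, or if a joint passes its speed limit or range.

ROBOT

A 6-joint arm with a two-finger parallel gripper is mounted at the origin on the work surface. World frame = base frame: x ahead of the robot, y to its left, z up, the work surface at z = 0. Lengths are in m, angles in rad, forces in N, time in s.
With the tool pointing down it reaches from about 0.425 to 0.95 m from the base axis. Payload 3.5 kg.
Tool frame: the origin (TCP) lies midway between the tips of the shut fingers; the grasp point (between the pads) lies 19 mm behind it; x points along the fingers, z is the direction in which the jaws open and shut, and the axes are right-handed (so a half turn about x gives the same grasp; the last joint's range is limited). The gripper opens to 85 mm and grips with 20 to 120 N. Pads are 22 mm wide; open, the fingers measure 114 mm over their backs; the gripper's body (76 mm by 85 mm) begins 54 mm behind the grasp point. The pads swing forward as they close: fully open they stand 13 mm farther back than shut.
Start: joints at [1.162, 0.286, 1.577, -0, 1.279, -0.15], TCP at [0.173, 0.653, 0.231] pointing down, gripper open.
Joint ranges: [-2.77, 2.77], [-0.9, 2.22], [0.21, 2.48], [-1.53, 4.67], [0.24, 2.81], [-2.84, 2.84]. Speed limits (rad/s): [2.79, 2.79, 3.14, 3.14, 3.14, 3.14].

INTERFACE

Orientations are given as a unit quaternion [x, y, z, w].
In Python, from plant import readout, eyes, ctrl gives the robot as it stands.
- The arm moves only by the tool move_arm, never from a script. Its argument "commands" is a list of rows, each a list of 7 numbers: the turn, a rotation vector about the world's x, y, z in rad, then the shift along the world's x, y, z in mm, then the closure in counts, from 0 (fully open) to 255 (shut). A call has 1 to 12 rows; each row is the pose to reach, as a shift and turn from the pose measured when the call began; what a row does not reach only later rows make up. A row lasts 1/10 s, in which the tool goes at most 50 mm and 8.59 degrees, less where a joint would pass 70% of its speed; a pose out of reach is approached as far as the arm can. A call with a gripper value outside its range is refused whole. The fingers move at their own pace and stop on an object; "newtons" is the grip in N (left out, the last holds). Time passes only in rows, so rows that repeat a pose let the fingers close. It gives the time, the measured TCP pose, the force and the opening at its end, in the units of the state.
- readout.get_state(): the state, without advancing time (a new reading comes with each control period).
- eyes.read_camera(name): name is "scene" or "top" or "wrist"; returns a dict with "color" (384x512x3 uint8, red, green, blue), "depth" (384x512 float32, m along the optical axis (not along the pixel's ray), 0 where there is no reading), "K" (3x3 intrinsics, pixels), "eye" and "attitude" of the camera in the world. Camera axes: x right, y down, z forward; pixel columns grow to the right and rows downward; lengths in m; the calibration is good to about 2 mm. The wrist camera is an equidistant fisheye: a pixel r from the principal point sees the ray r / f radians off the axis. A picture is of the moment at which its call begins.
- ctrl.sign_off(): hands the job in, once; it reports no verdict.
The state is a dict: "time": time; "qpos": joint angles; "dq": joint speeds; "joint_efforts": joint torques, N m; "eef_pos": TCP position; "tcp_rot": TCP orientation; "contact_force": force on the tool from outside, world axes, zero at the start; "wrist_torque": the same for the moment, N m; "opening": opening from 0.0 (shut) to 1.0 (fully open).
Only numpy, scipy, OpenCV 4.12 (cv2) and the standard library are available. Lean on these libraries where they do the work, as an engineer would, in place of code of your own. Each camera call takes 0.05 s, during which the arm holds its last target.

## Working session

There is one attempt and no reset: what is moved stays moved. The work goes in short steps, Python scripts to look and compute and a tool call to move; the robot and the scene stay as the last step left them, time stands still between calls to the robot, and variables do not carry over. Pictures are saved under pics/ and viewed, and the job is handed in when it is done.

Besides the shell and the picture viewer there is one more tool, called after "Emit:" as name(argument=value, ...), one argument or row to a line, values as JSON. move_arm: Moves the arm, as the interface text tells. Its arguments: {"type":"object","properties":{"commands":{"type":"array"},"newtons":{"type":"number"}},"required":["commands"]}

```bash
mkdir -p pics; ls; cat > h.py <<'E'
import numpy as np, cv2, pickle
from plant import readout, eyes, ctrl
from scipy.spatial.transform import Rotation as R
def cam(n):
    d=eyes.read_camera(n); pickle.dump(d,open(f'{n}.pkl','wb')); return d
def save(img,name,s=1):
    im=img if s==1 else cv2.resize(img,None,fx=s,fy=s,interpolation=cv2.INTER_CUBIC)
    cv2.imwrite(f'pics/{name}.png',cv2.cvtColor(im,cv2.COLOR_RGB2BGR))
def Rm(a):
    a=np.array(a); return a if a.shape==(3,3) else R.from_quat(a).as_matrix()
def ray(d,u,v):
    K=np.array(d['K']); r=np.linalg.inv(K)@np.array([u,v,1.0]); return np.array(d['eye']),Rm(d['attitude'])@r
def onz(d,u,v,z):
    e,r=ray(d,u,v); return e+r*(z-e[2])/r[2]
def pd(d,u,v):
    e,r=ray(d,u,v); return e+r*d['depth'][int(round(v)),int(round(u))]
def cloud(d):
    h,w=d['depth'].shape; u,v=np.meshgrid(np.arange(w),np.arange(h))
    r=np.stack([u,v,np.ones_like(u)],-1)@np.linalg.inv(np.array(d['K'])).T
    return (r*d['depth'][...,None])@Rm(d['attitude']).T+np.array(d['eye'])
def proj(d,p):
    c=Rm(d['attitude']).T@(np.array(p)-np.array(d['eye'])); q=np.array(d['K'])@c; return q[:2]/q[2]
E
python3 - <<'E'
from h import *
print(readout.get_state())
for n in ['scene','top','wrist']:
    d=cam(n); save(d['color'],n+'0',1.5); print(n,d['K'],d['eye'],d['attitude'])
E
```

```text
pics
{'time': 0.0, 'qpos': array([ 1.16195646e+00,  2.87188379e-01,  1.57816049e+00,  1.77614240e-05,
        1.27859211e+00, -1.50012812e-01]), 'dq': array([-0.00017694, -0.00013591, -0.00120229, -0.00049885,  0.00032556,
        0.00083451]), 'joint_efforts': array([ 1.47498686e-03, -4.05982411e+01, -2.92624766e+01, -3.39497467e-05,
        5.98706290e-03,  7.56525338e-06]), 'eef_pos': array([0.17247941, 0.65192193, 0.22994097]), 'tcp_rot': array([-0.43168797,  0.56107504,  0.43089371,  0.55961675]), 'contact_force': array([ 0.74106801, -0.41485792, -0.99212664]), 'wrist_torque': array([ 0.03131862, -0.03148158,  0.02482983]), 'opening': 0.997799931593047}
scene [[368.11284482   0.         250.77409462]
 [  0.         368.11284482 184.45025554]
 [  0.           0.           1.        ]] [1.08668739 0.41240232 0.87671416] [ 0.37756633  0.83357974 -0.36467199 -0.17205471]
top [[380.20879444   0.         255.059743  ]
 [  0.         380.20879444 190.39109188]
 [  0.           0.           1.        ]] [ 0.33077387 -0.12061     1.2583066 ] [-0.69751001  0.71354426 -0.05121568  0.0413682 ]
wrist [[297.31863964   0.         253.50430999]
 [  0.         297.31863964 195.67676546]
 [  0.           0.           1.        ]] [0.10088928 0.6717487  0.37204029] [0.78355778 0.60393982 0.0885563  0.11598139]
```

View pics/scene0.png

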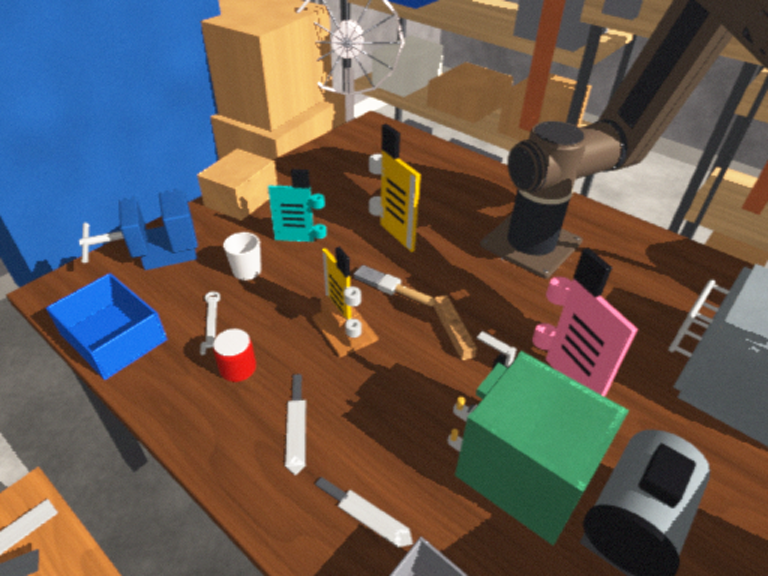

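View pics/top0.png

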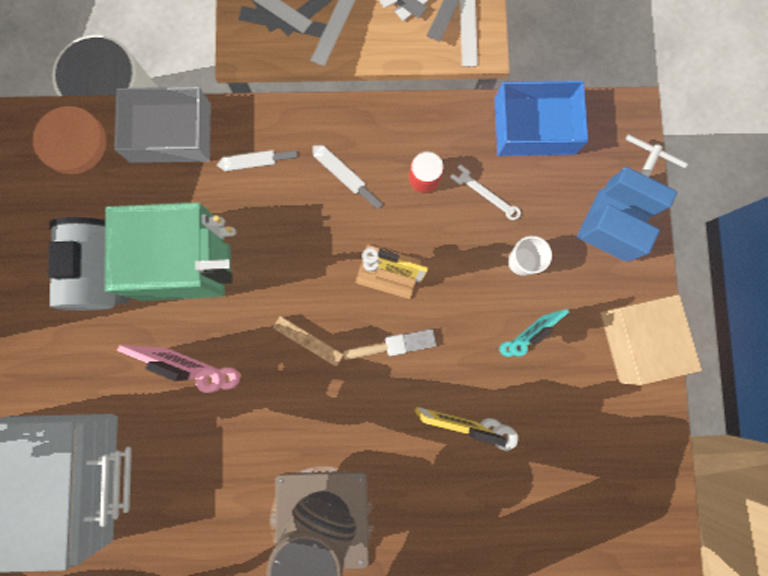

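View pics/wrist0.png

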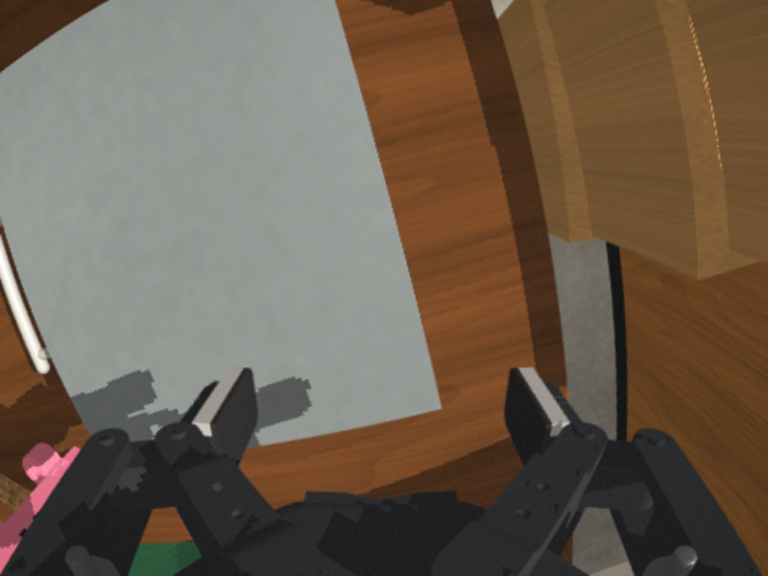

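The candidates are these (pixels in the 1.5x pictures):
- Small yellow leaf in the wooden stand: scene (340,285), top (395,262).
- Large yellow leaf: scene (400,195), top (465,428).
- Turquoise leaf: scene (295,212), top (535,335).
- Pink leaf: scene (590,335), top (180,365).

I choose the small yellow one in the stand. Next I'll check it in a close crop.

```bash
python3 - <<'E'
from h import *
t=pickle.load(open('top.pkl','rb')); s=pickle.load(open('scene.pkl','rb'))
a=cv2.resize(t['color'][150:205,225:295],None,fx=8,fy=8,interpolation=cv2.INTER_CUBIC)
save(a,'ct')
b=cv2.resize(s['color'][155:245,200:260],None,fx=6,fy=6,interpolation=cv2.INTER_CUBIC)
save(b,'cs')
c=cv2.resize(t['color'][130:205,65:165],None,fx=7,fy=7,interpolation=cv2.INTER_CUBIC)
save(c,'cg')
c=cv2.resize(s['color'][210:365,285:425],None,fx=3.8,fy=3.8,interpolation=cv2.INTER_CUBIC)
save(c,'cgs')
P=cloud(t)
print('bench z',np.median(P[290:310,150:180,2]))
def depthz(y0,y1,x0,x1,n,lo,hi):
    q=P[y0:y1,x0:x1].reshape(-1,3); q=q[(q[:,2]>lo)&(q[:,2]<hi)]; print(n,len(q),q.min(0),q.max(0),np.median(q,0))
depthz(150,205,225,295,'leaf',.06,.3)
depthz(130,205,65,165,'grinder',.16,.19)
depthz(130,205,65,165,'grtop',.19,.25)
E
```

```text
bench z -0.00013682003914916585
leaf 430 [ 0.50058935 -0.2230153   0.06020482] [ 0.55507037 -0.10009359  0.2221997 ] [ 0.52206685 -0.15766849  0.14490769]
grinder 3784 [0.47481204 0.18000001 0.16000713] [0.6449874  0.39557565 0.1891066 ] [0.558592   0.2978576  0.17501426]
grtop 130 [0.50827261 0.14812449 0.19263151] [0.52559806 0.21009116 0.20865048] [0.51682226 0.18070384 0.20358917]
```

View pics/ct.png

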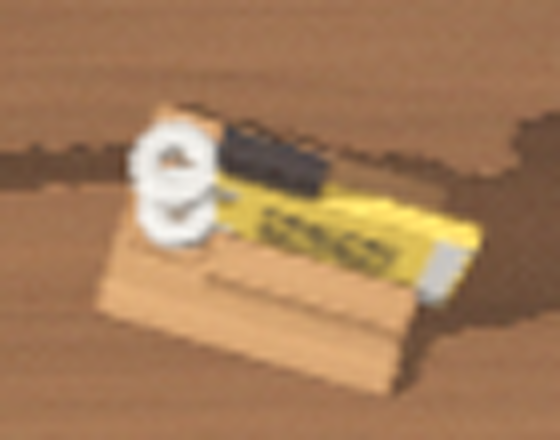

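View pics/cs.png

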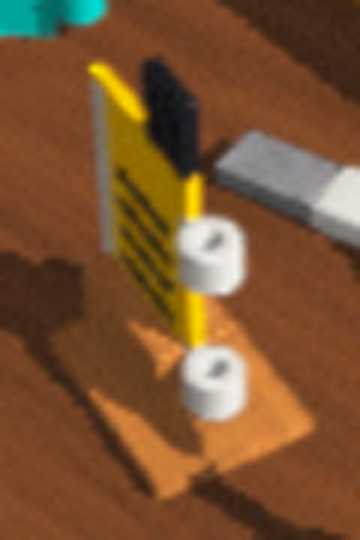

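View pics/cg.png

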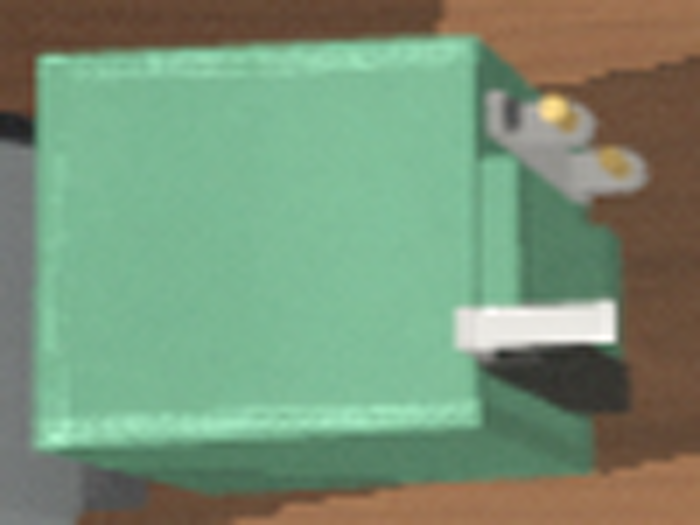

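View pics/cgs.png

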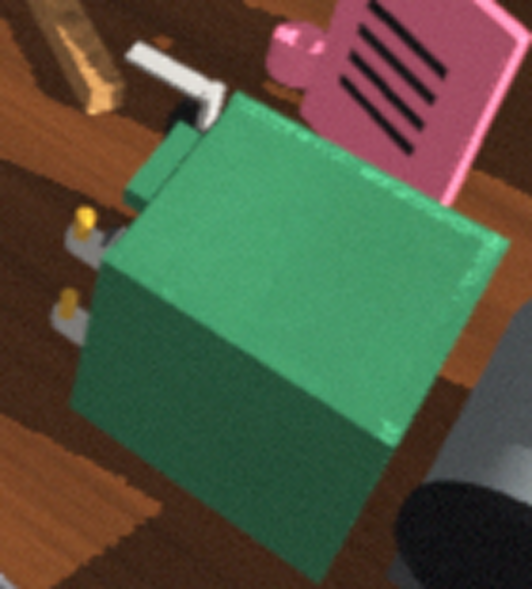

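The crop confirms it: a yellow leaf in the wooden stand, with white knuckles at ct (175,165) and (180,215) and a black tab at (270,160). The pins are at cg (555,110) upper and (612,160) lower. Next I'll measure them.

```bash
cat > m.py <<'E'
from h import *
t=pickle.load(open('top.pkl','rb')); s=pickle.load(open('scene.pkl','rb'))
def blob(d,box,cond,n,z):
    y0,y1,x0,x1=box; hsv=cv2.cvtColor(d['color'],cv2.COLOR_RGB2HSV).astype(int)[y0:y1,x0:x1]
    m=cond(hsv).astype(np.uint8); k,l,st,c=cv2.connectedComponentsWithStats(m)
    for i in range(1,k):
        if st[i,4]>=4: print(n,'px',(c[i]+[x0,y0]).round(1),'area',st[i,4],st[i,:4]+[x0,y0,0,0],[onz(d,*(c[i]+[x0,y0]),zz).round(4)[:2] for zz in z])
brass=lambda h:(h[...,0]>12)&(h[...,0]<32)&(h[...,1]>110)&(h[...,2]>110)
blob(t,(138,160,135,160),brass,'top brass',[.162,.072])
blob(s,(260,305,295,320),brass,'scene brass',[.155,.065])
white=lambda h:(h[...,1]<50)&(h[...,2]>170)
blob(t,(160,185,238,256),white,'top knuck',[.144,.054])
blob(s,(185,230,225,245),white,'sc knuck',[.132,.042])
blob(t,(160,185,238,270),lambda h:(h[...,2]<90),'top tab',[.216,.21])
blob(t,(165,190,238,300),lambda h:(h[...,0]>20)&(h[...,0]<34)&(h[...,1]>130)&(h[...,2]>120),'yel',[.17])
# grinder top rect
P=cloud(t); m=((abs(P[...,2]-.175)<.004)&(P[...,1]>.1)&(P[...,1]<.45)&(P[...,0]>.45)).astype(np.uint8)
k,l,st,c=cv2.connectedComponentsWithStats(m); i=1+st[1:,4].argmax()
q=P[l==i][:,:2]; print('grinder rect',cv2.minAreaRect((q*1000).astype(np.float32)))
# per-row right edges: image columns ~ -y
ys,xs=np.where(l==i); 
e=np.array([(xs[ys==r].max()+.5,r) for r in range(ys.min()+4,ys.max()-4)])
w=np.array([onz(t,u,v,.175)[:2] for u,v in e]); print('face edge fit',np.polyfit(w[:,0],w[:,1],1),w[[0,-1]]); print(w[::8].round(4))
e=np.array([(cx,ys[xs==cx].min()-.5) for cx in range(xs.min()+4,xs.max()-4)]); w=np.array([onz(t,u,v,.175)[:2] for u,v in e]); print('side top edge',np.polyfit(w[:,1],w[:,0],1))
e=np.array([(cx,ys[xs==cx].max()+.5) for cx in range(xs.min()+4,xs.max()-4)]); w=np.array([onz(t,u,v,.175)[:2] for u,v in e]); print('side bot edge',np.polyfit(w[:,1],w[:,0],1))
m=((P[...,2]>.192)&(P[...,2]<.215)&(P[...,1]>.1)&(P[...,1]<.25)).astype(np.uint8)
ys,xs=np.where(m); w=np.array([onz(t,u,v,.203)[:2] for u,v in zip(xs,ys)]); print('keeper',cv2.minAreaRect((w*1000).astype(np.float32)))
# leaf by depth
def rectz(lo,hi,box,n):
    q=P[box[0]:box[1],box[2]:box[3]].reshape(-1,3); q=q[(q[:,2]>lo)&(q[:,2]<hi)]; print(n,len(q),q.mean(0),cv2.minAreaRect((q[:,:2]*1000).astype(np.float32)))
B=(150,205,225,295)
rectz(.205,.23,B,'tab top'); rectz(.160,.178,B,'panel top'); rectz(.139,.149,B,'upper knuck top'); rectz(.05,.059,B,'z54')
E
python3 m.py; python3 - <<'E'
from h import *
st=readout.get_state(); print(Rm(st['tcp_rot']).round(3))
E
```

```text
top brass px [145.  139.6] area 35 [138 138  15   4] [array([0.6334, 0.1834]), array([0.6582, 0.2083])]
top brass px [156.4 138.3] area 7 [154 138   6   2] [array([0.6366, 0.1499]), array([0.6617, 0.1721])]
top brass px [144.5 144.8] area 13 [143 143   4   5] [array([0.6174, 0.1848]), array([0.641 , 0.2099])]
top brass px [151.8 151.9] area 10 [151 150   3   5] [array([0.5958, 0.163 ]), array([0.6175, 0.1863])]
scene brass px [306.8 267.9] area 43 [304 264   7   9] [array([0.6162, 0.188 ]), array([0.5575, 0.16  ])]
scene brass px [302.4 289.4] area 30 [300 286   5   8] [array([0.6698, 0.213 ]), array([0.6179, 0.1881])]
top knuck px [246.4 172.6] area 136 [241 165  11  16] [array([ 0.5315, -0.1135]), array([ 0.5477, -0.1129])]
sc knuck px [235.5 196.7] area 101 [230 191  11  13] [array([ 0.5352, -0.1136]), array([ 0.4686, -0.1771])]
sc knuck px [235.4 218. ] area 79 [231 213  10  12] [array([ 0.5963, -0.0575]), array([ 0.537 , -0.1143])]
top tab px [258.5 169.8] area 61 [253 166  13   8] [array([ 0.5257, -0.1478]), array([ 0.5268, -0.148 ])]
yel px [268.  177.8] area 194 [253 172  32 
[... 523 characters left out ...]
, 84.1617431640625)
tab top 59 [ 0.52754379 -0.14908118  0.2154876 ] ((528.4970092773438, -149.48104858398438), (38.725624084472656, 11.075027465820312), 72.17888641357422)
panel top 75 [ 0.51395829 -0.19005449  0.16937258] ((518.4461059570312, -178.80001831054688), (94.43246459960938, 9.060153007507324), 72.88058471679688)
upper knuck top 95 [ 0.53359157 -0.12899313  0.14396413] ((517.0234375, -158.63168334960938), (126.41402435302734, 29.76988410949707), 62.578556060791016)
z54 190 [ 0.51227285 -0.15884653  0.05456725] ((514.34228515625, -158.86830139160156), (125.48400115966797, 33.232627868652344), 63.4901123046875)
[[-0.001 -0.967  0.256]
 [-0.002  0.256  0.967]
 [-1.     0.    -0.002]]
```

```bash
python3 - <<'E'
from h import *
t=pickle.load(open('top.pkl','rb')); P=cloud(t)
m=(P[...,0]>.2)&(P[...,0]<.75)&(P[...,1]>-.3)&(P[...,1]<.75)&(P[...,2]>.1)&(P[...,2]<.6)
k,l,st,c=cv2.connectedComponentsWithStats(m.astype(np.uint8))
for i in range(1,k):
    if st[i,4]>15:
        q=P[l==i]; print(st[i,:4],q.min(0).round(3),q.max(0).round(3))
s=pickle.load(open('scene.pkl','rb')); P=cloud(s)
q=P[165:280,340:440].reshape(-1,3);q=q[(q[:,0]>.1)&(q[:,0]<.5)&(q[:,1]>.1)&(q[:,1]<.5)]; print(q.max(0))
E
```

```text
[ 33 135 121  71] [0.451 0.148 0.1  ] [0.645 0.532 0.209]
[242 165  43  20] [ 0.501 -0.223  0.1  ] [ 0.555 -0.1    0.222]
[ 79 230  71  32] [0.282 0.166 0.1  ] [0.371 0.339 0.295]
[280 274  43  18] [ 0.2   -0.3    0.101] [ 0.231 -0.204  0.287]
[  0 279  66  16] [0.2   0.427 0.101] [0.233 0.614 0.177]
[0.49976954 0.43627134 0.29231876]
```

Emit:
move_arm(
  commands=[
    [0,0,0,0,0,50,0],
    [0,0,0,0,0,100,0],
    [0,0,0,10,0,150,0],
    [0,0,-0.1,30,-20,180,0],
    [0,0,-0.2,60,-60,180,0],
    [0,0,-0.3,90,-95,180,0],
    [0,0,-0.4,120,-130,180,0],
    [0,0,-0.5,150,-165,180,0],
    [0,0,-0.6,180,-200,180,0],
    [0,0,-0.7,210,-240,180,0],
    [0,0,-0.8,235,-280,180,0],
    [0,0,-0.9,255,-325,180,0],
  ],
)

```text
time: 1.35
eef_pos: [0.4284, 0.3254, 0.4095]
tcp_rot: [-0.143, 0.693, 0.143, 0.692]
contact_force: [1.5, 0.2, 0.7]
opening: 1.003
```

Emit:
move_arm(
  commands=[
    [0,0,-0.1,15,-45,0,0],
    [0,0,-0.2,30,-90,0,0],
    [0,0,-0.3,45,-137,0,0],
    [0,0,-0.4,60,-185,0,0],
    [0,0,-0.5,70,-232,0,0],
    [0,0,-0.6,80,-280,0,0],
    [0,0,-0.7,90,-328,0,0],
    [0,0,-0.72,95,-375,-20,0],
    [0,0,-0.72,98,-420,-40,0],
    [0,0,-0.72,100,-455,-70,0],
    [0,0,-0.72,100,-475,-100,0],
    [0,0,-0.72,100,-475,-110,0],
  ],
)

```text
time: 2.55
eef_pos: [0.5265, -0.1513, 0.2947]
tcp_rot: [0.112, 0.702, -0.11, 0.695]
contact_force: [0.2, 0.3, -0.6]
opening: 1.0
```

```bash
python3 - <<'E'
from h import *
st=readout.get_state(); print(st['eef_pos'],Rm(st['tcp_rot']).round(3),st['qpos'])
d=cam('wrist'); save(d['color'],'w1',1.5); print(d['eye'],Rm(d['attitude']).round(3))
E
```

```text
[ 0.52647319 -0.15131739  0.29473616] [[-0.009  0.311  0.95 ]
 [ 0.004  0.951 -0.311]
 [-1.     0.001 -0.01 ]] [-4.64814733e-01 -3.33703514e-02  1.81333751e+00 -6.87141018e-04
  1.37172457e+00 -1.48755900e-01]
[ 0.5502241  -0.08122269  0.43676501] [[ 0.951 -0.294 -0.098]
 [-0.31  -0.912 -0.27 ]
 [-0.01   0.288 -0.958]]
```

View pics/w1.png

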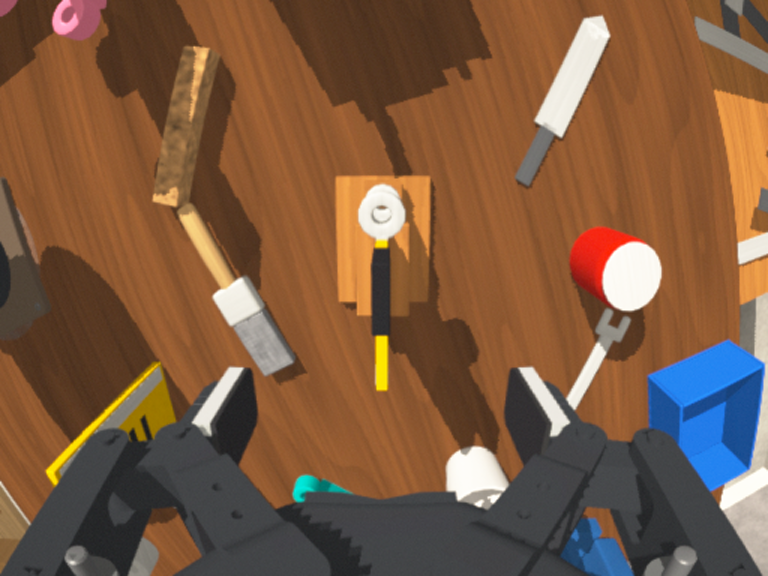

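The wrist view shows the leaf edge-on: knuckle at (381,212), tab at x 381 from y 245 to 335, panel ending at (381,388), centred between the fingers. I'll get exact numbers by ray casting.

```bash
cat >> h.py <<'E'
def wray(d,u,v):
    K=np.array(d['K']); x=(u-K[0,2])/K[0,0]; y=(v-K[1,2])/K[1,1]; th=np.hypot(x,y)
    k=np.sin(th)/th if th>1e-9 else 1.
    return np.array(d['eye']),Rm(d['attitude'])@np.array([x*k,y*k,np.cos(th)])
def wz(d,u,v,z):
    e,r=wray(d,u,v); return e+r*(z-e[2])/r[2]
def comps(d,box,cond,mn=6):
    y0,y1,x0,x1=box; hsv=cv2.cvtColor(d['color'],cv2.COLOR_RGB2HSV).astype(int)[y0:y1,x0:x1]
    k,l,st,c=cv2.connectedComponentsWithStats(cond(hsv).astype(np.uint8)); o=[]
    for i in range(1,k):
        if st[i,4]>=mn:
            yy,xx=np.where(l==i); o.append((c[i]+[x0,y0],st[i,4],np.stack([xx+x0,yy+y0],1)))
    return sorted(o,key=lambda a:-a[1])
E
python3 - <<'E'
from h import *
d=pickle.load(open('wrist.pkl','rb'))
for n,box,c,z in [('tab',(155,235,240,268),lambda h:(h[...,2]<70),.216),('knuck',(115,165,235,275),lambda h:(h[...,1]<50)&(h[...,2]>150),.144),('bore',(130,155,245,265),lambda h:(h[...,2]<150)&(h[...,1]<100),.144),('yel',(150,270,240,270),lambda h:(h[...,0]>20)&(h[...,0]<34)&(h[...,1]>130)&(h[...,2]>120),.17)]:
    for cc,a,px in comps(d,box,c)[:2]:
        w=np.array([wz(d,u,v,z)[:2] for u,v in px])
        print(n,cc.round(1),a,wz(d,*cc,z).round(4),cv2.minAreaRect((w*1000).astype(np.float32)))
E
```

```text
tab [253.7 194.5] 666 [ 0.5279 -0.1427  0.216 ] ((528.1220092773438, -143.4082794189453), (46.19962692260742, 9.562613487243652), 71.64913177490234)
knuck [254.1 141.2] 840 [ 0.538  -0.1108  0.144 ] ((538.150634765625, -110.99152374267578), (32.431175231933594, 31.50458526611328), 27.678552627563477)
yel [254.1 240.8] 321 [ 0.509 -0.201  0.17 ] ((508.3937683105469, -202.332763671875), (40.876731872558594, 7.993607044219971), 72.2940673828125)
yel [253.9 162.5] 51 [ 0.5329 -0.1267  0.17  ] ((533.000244140625, -126.7110824584961), (4.636403560638428, 7.294133186340332), 72.072265625)
```

Emit:
move_arm(
  commands=[
    [0,0,0,1,3,-30,0],
    [0,0,0,1,3,-60,0],
    [0,0,0,1,3,-85,0],
    [0,0,0,1,3,-105,0],
    [0,0,0,1,3,-115,0],
    [0,0,0,1,3,-118,0],
    [0,0,0,1,3,-118,0],
  ],
  newtons=60,
)

```text
time: 3.3
eef_pos: [0.5282, -0.1465, 0.1777]
tcp_rot: [0.112, 0.702, -0.109, 0.695]
contact_force: [0.4, -0.1, 0.6]
opening: 0.995
```

Emit:
move_arm(
  commands=[
    [0,0,0,0,0,0,80],
    [0,0,0,0,0,0,140],
    [0,0,0,0,0,0,200],
    [0,0,0,0,0,0,255],
    [0,0,0,0,0,0,255],
    [0,0,0,0,0,0,255],
    [0,0,0,0,0,0,255],
  ],
  newtons=60,
)

```text
time: 4.0
eef_pos: [0.5283, -0.1466, 0.178]
tcp_rot: [0.111, 0.701, -0.109, 0.695]
contact_force: [-0.6, 0.2, 1.5]
opening: 0.11
```

```bash
python3 - <<'E'
from h import *
st=readout.get_state(); print(st['eef_pos'],Rm(st['tcp_rot']).round(3),st['contact_force'],st['wrist_torque'],st['opening'])
d=cam('wrist'); save(d['color'],'w2',1.5)
E
```

```text
[ 0.52833827 -0.14661878  0.17798421] [[-0.008  0.309  0.951]
 [ 0.004  0.951 -0.309]
 [-1.     0.001 -0.009]] [-0.58932057  0.17365875  1.53660982] [-0.01132568 -0.00960205  0.02258292] 0.1098880730801486
```

View pics/w2.png

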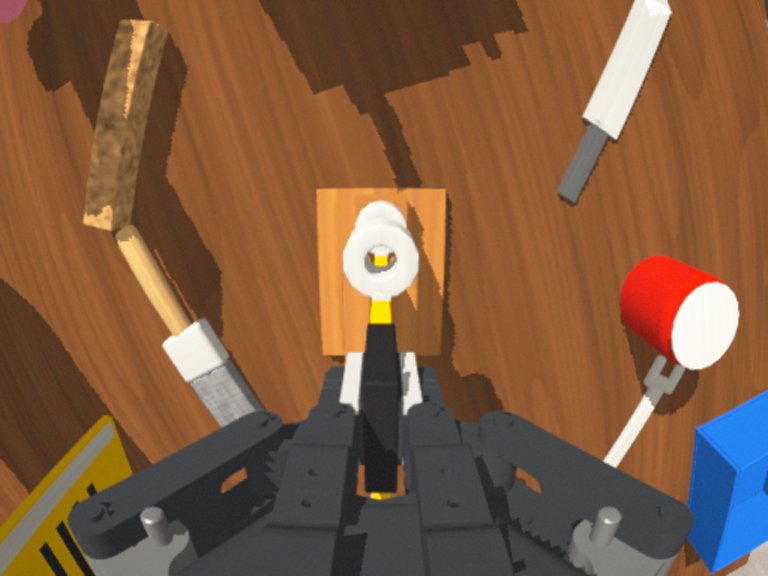

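The wrist view shows the tab pinched at (381,400), with the upper knuckle in view at (381,260). Lifting.

Emit:
move_arm(
  commands=[
    [0,0,0,0,0,4,255],
    [0,0,0,0,0,12,255],
    [0,0,0,0,0,24,255],
    [0,0,0,0,0,36,255],
    [0,0,0,0,0,48,255],
    [0,0,0,0,0,60,255],
    [0,0,0,0,0,66,255],
    [0,0,0,0,0,66,255],
    [0,0,0,0,0,66,255],
  ],
)

```text
time: 4.95
eef_pos: [0.5282, -0.1465, 0.2438]
tcp_rot: [0.112, 0.701, -0.109, 0.695]
contact_force: [-0.6, 0.2, -2.9]
opening: 0.109
```

```bash
python3 - <<'E'
from h import *
st=readout.get_state(); print(st['eef_pos'],Rm(st['tcp_rot']).round(3),st['contact_force'],st['wrist_torque'],st['opening'])
d=cam('scene'); save(d['color'],'s3',1.5)
d=cam('wrist'); save(d['color'],'w3',1.5)
E
```

```text
[ 0.52816153 -0.14654733  0.24377648] [[-0.008  0.309  0.951]
 [ 0.004  0.951 -0.309]
 [-1.     0.002 -0.009]] [-0.55531138  0.21459753 -2.86482611] [0.00244699 0.03027641 0.02495656] 0.10865811952427937
```

View pics/s3.png

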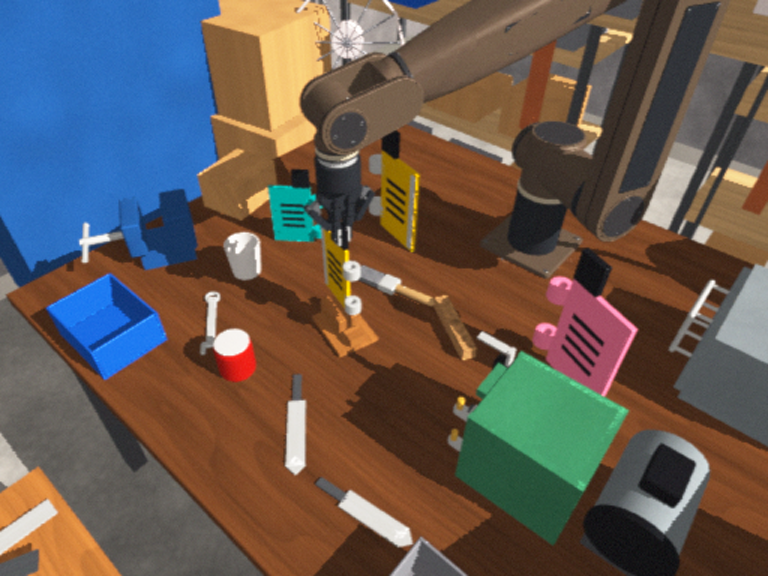

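View pics/w3.png

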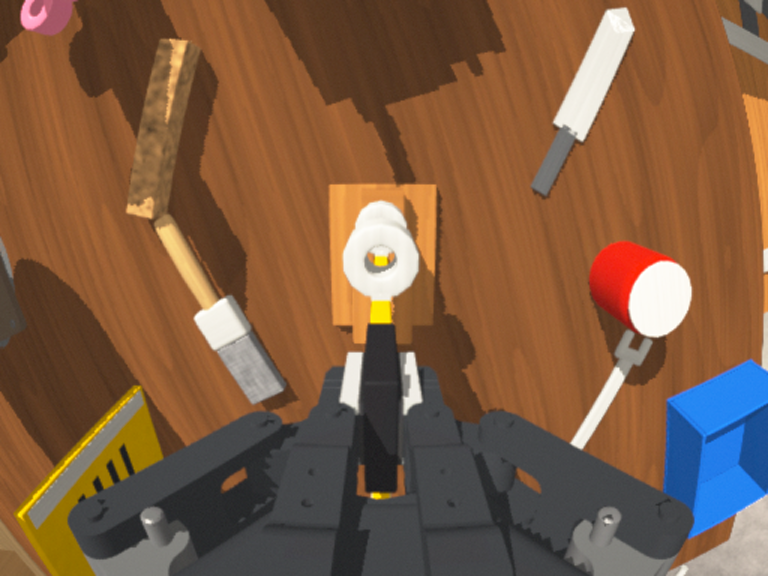

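The leaf is clear of the stand with its knuckles at the same wrist pixels, so there was no slip. I'll carry it to a stand-off in front of the pins.

Emit:
move_arm(
  commands=[
    [0,0,0.03,10,20,0,255],
    [0,0,0.06,20,45,0,255],
    [0,0,0.1,30,75,0,255],
    [0,0,0.15,42,105,0,255],
    [0,0,0.2,54,137,0,255],
    [0,0,0.25,66,167,0,255],
    [0,0,0.29,76,195,0,255],
    [0,0,0.31,84,215,-4,255],
    [0,0,0.32,89,225,-8,255],
    [0,0,0.32,89,230,-8,255],
    [0,0,0.32,89,230,-8,255],
    [0,0,0.32,89,230,-8,255],
  ],
)

```text
time: 6.25
eef_pos: [0.6167, 0.0827, 0.235]
tcp_rot: [-0.001, 0.711, 0.002, 0.703]
contact_force: [-0.2, -0.2, -3.4]
opening: 0.112
```

```bash
python3 - <<'E'
from h import *
st=readout.get_state(); print(st['eef_pos'],Rm(st['tcp_rot']).round(3),st['contact_force'],st['wrist_torque'],st['opening'])
d=cam('scene'); save(d['color'][160:330,180:400],'s4',3.5)
d=cam('top'); save(d['color'][110:210,90:240],'t4',5)
d=cam('wrist'); save(d['color'],'w4',1.5)
E
```

```text
[0.61670128 0.08268042 0.23504193] [[-0.011 -0.005  1.   ]
 [ 0.001  1.     0.005]
 [-1.     0.001 -0.011]] [-0.24868423 -0.20618298 -3.39110433] [-0.03091985 -0.0381727   0.05320131] 0.1118183443240454
```

View pics/w4.png

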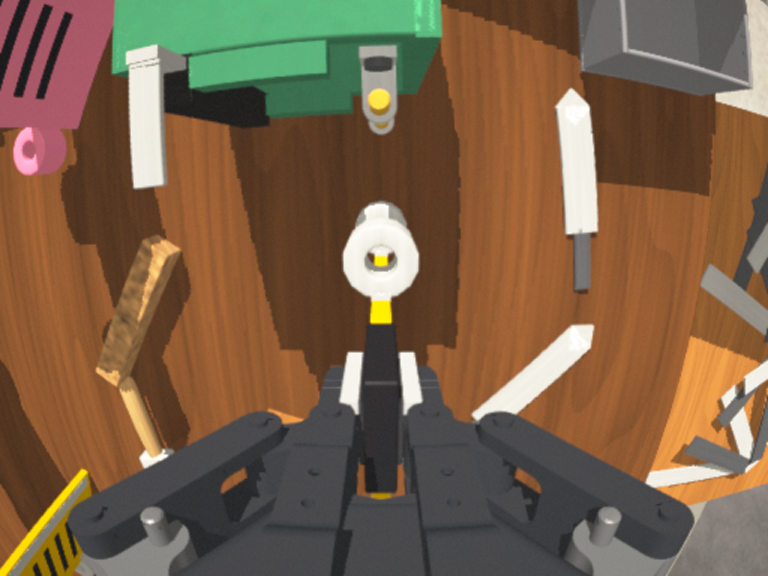

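View pics/s4.png

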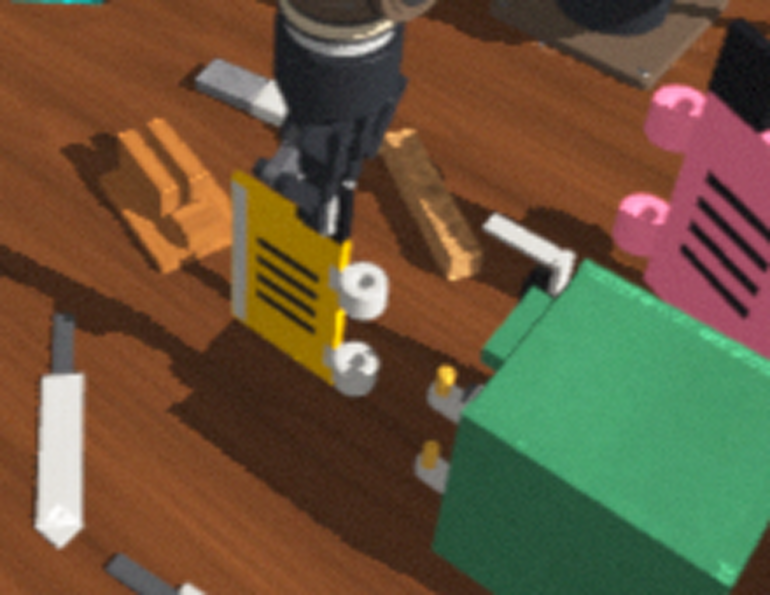

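View pics/t4.png

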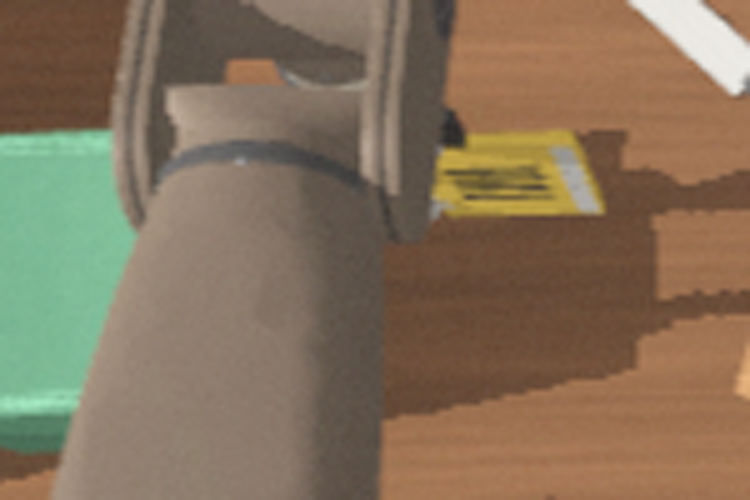

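The wrist view shows the upper pin at (379,99) with the lower lug just below it, nearly in line with the knuckles at (381,260). The scene view shows the leaf upright at (300,280), with the stand and bystanders undisturbed. Now for the offsets.

```bash
cat > w.py <<'E'
from h import *
import sys
zleaf=float(sys.argv[1])
d=pickle.load(open('wrist.pkl','rb'))
brass=lambda h:(h[...,0]>12)&(h[...,0]<32)&(h[...,1]>140)&(h[...,2]>120)
for c,a,px in comps(d,(40,100,235,275),brass,3): print('brass',c.round(2),a,px.min(0),px.max(0),wz(d,*c,.162).round(4),wz(d,*c,.072).round(4))
wh=lambda h:(h[...,1]<45)&(h[...,2]>110)
for c,a,px in comps(d,(120,205,220,290),wh,30):
    h=cv2.convexHull(px.astype(np.float32)); print('wh',c.round(2),a,px.min(0),px.max(0))
hsv=cv2.cvtColor(d['color'],cv2.COLOR_RGB2HSV).astype(int)
# bright top ring of upper knuckle
br=lambda h:(h[...,1]<30)&(h[...,2]>205)
for c,a,px in comps(d,(148,205,220,290),br,30)[:1]:
    (cx,cy),r=cv2.minEnclosingCircle(px.astype(np.float32)); print('ring',(cx,cy),r,wz(d,cx,cy,zleaf+.114).round(4))
save(cv2.resize(d['color'][45:205,225:285],None,fx=5,fy=3.7*1,interpolation=cv2.INTER_NEAREST),'wc')
g=d['color'][50:90,240:266]
E
python3 w.py .087
```

```text
brass [252.51  67.45] 189 [246  60] [259  76] [0.6144 0.1871 0.162 ] [0.6131 0.1998 0.072 ]
brass [254.36  83.21] 14 [251  82] [257  84] [0.6158 0.1755 0.162 ] [0.6151 0.1834 0.072 ]
wh [253.49 168.11] 2347 [229 134] [278 199]
ring (253.45980834960938, 172.49526977539062) 27.07766342163086 [0.6159 0.1185 0.201 ]
```

View pics/wc.png

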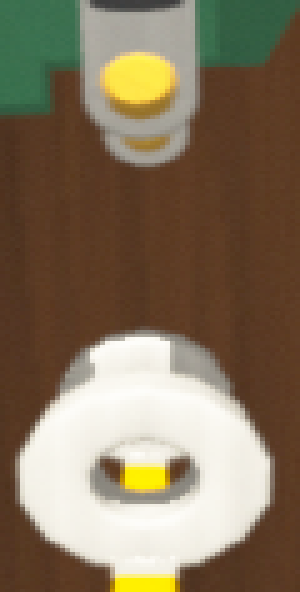

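```bash
python3 - <<'E'
from h import *
d=pickle.load(open('wrist.pkl','rb')); print(d['eye'],Rm(d['attitude'])[:,2])
# lower knuckle extents at row 139-141, grinder image edges
img=d['color'].astype(int).sum(2)
for r in (137,139,141,143): 
    row=img[r,225:285]; print(r,[c+225 for c in np.where(row>330)[0]][:1],[c+225 for c in np.where(row>330)[0]][-1:])
for u in (253.5,254.,254.5): print(wz(d,u,141,.111),wz(d,u,141,.1))
for u in (253,253.5,254): print(wz(d,u,172,.201))
# keeper / face direction : keeper long edges at z .203
k=comps(d,(30,130,80,112),lambda h:(h[...,1]<40)&(h[...,2]>170),50)[0]
w=np.array([wz(d,u,v,.203)[:2] for u,v in k[2]]); print('keeper',cv2.minAreaRect((w*1000).astype(np.float32)))
E
```

```text
[0.61743812 0.15670584 0.37740682] [-0.00784246 -0.28710904 -0.9578658 ]
137 [np.int64(244)] [np.int64(263)]
139 [np.int64(242)] [np.int64(265)]
141 [np.int64(240)] [np.int64(266)]
143 [np.int64(239)] [np.int64(267)]
[0.61494593 0.12800584 0.111     ] [0.61484303 0.12682081 0.1       ]
[0.61539403 0.12800906 0.111     ] [0.61530963 0.12682416 0.1       ]
[0.61584211 0.12801237 0.111     ] [0.61577621 0.12682761 0.1       ]
[0.61559809 0.11881165 0.201     ]
[0.61590122 0.11881411 0.201     ]
[0.61620434 0.11881659 0.201     ]
keeper ((515.352783203125, 182.48965454101562), (16.890317916870117, 62.313385009765625), 3.541144371032715)
```

Emit:
move_arm(
  commands=[
    [0,-0.005,0,-1,10,0,255],
    [0,-0.01,0,-2,22,0,255],
    [0,-0.01,0,-2,34,0,255],
    [0,-0.01,0,-2,46,0,255],
    [0,-0.01,0,-2,56,-2,255],
    [0,-0.01,0,-2,63,-4,255],
    [0,-0.01,0,-2,67,-5,255],
    [0,-0.01,0,-2,68,-5,255],
    [0,-0.01,0,-2,68,-5,255],
  ],
)

```text
time: 7.3
eef_pos: [0.6149, 0.1506, 0.2303]
tcp_rot: [-0.001, 0.707, 0.002, 0.707]
contact_force: [0.3, -0.4, -3.1]
opening: 0.109
```

```bash
python3 - <<'E'
from h import *
st=readout.get_state(); print(st['eef_pos'],Rm(st['tcp_rot']).round(4),st['contact_force'],st['wrist_torque'],st['opening'])
d=cam('scene'); save(d['color'][230:330,270,:][None] if 0 else d['color'][200:330,260:400],'s5',5)
d=cam('wrist'); save(d['color'][90:260,160:350],'w5',4)
E
```

```text
[0.61488028 0.15058863 0.23025792] [[-2.0e-04 -5.0e-03  1.0e+00]
 [ 1.1e-03  1.0e+00  5.0e-03]
 [-1.0e+00  1.1e-03 -2.0e-04]] [ 0.31764802 -0.41320615 -3.06404051] [-0.0162837   0.00387345 -0.04078716] 0.10853366511823577
```

View pics/w5.png

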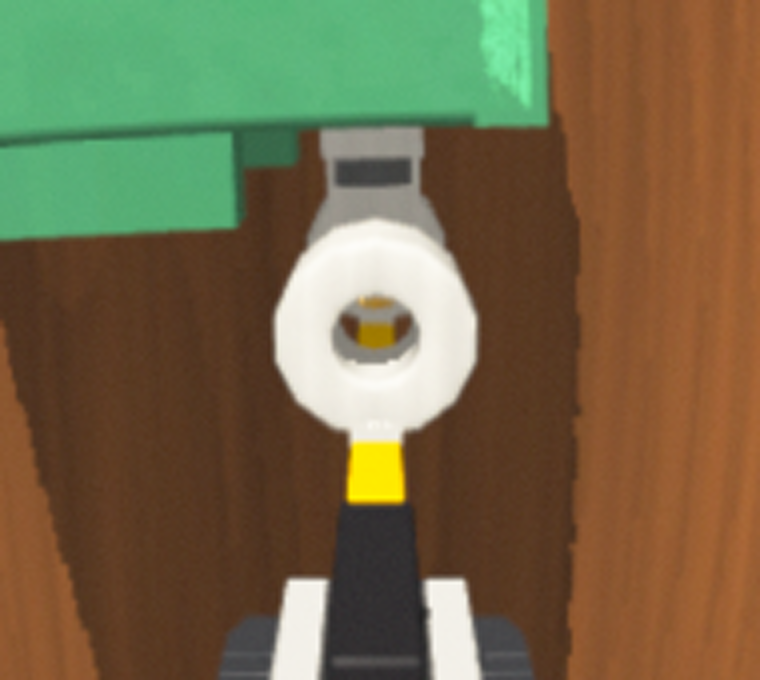

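View pics/s5.png

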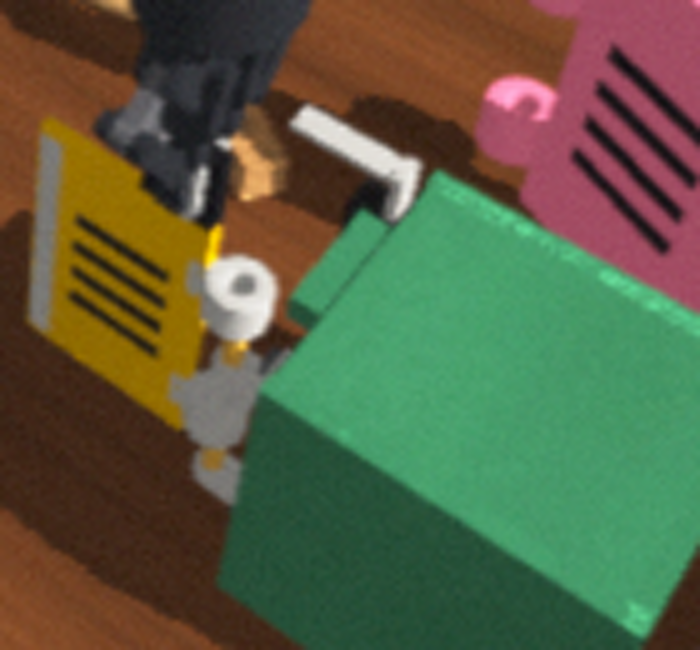

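The wrist crop shows the brass pin at (375,300) inside the bore centred at (376,330), so it is laterally aligned. The scene crop shows both knuckles above their pins. I'll lower slowly and watch the force.

Emit:
move_arm(
  commands=[
    [0,0,0,0,0,-3,255],
    [0,0,0,0,0,-6,255],
    [0,0,0,0,0,-8,255],
    [0,0,0,0,0,-9,255],
    [0,0,0,0,0,-10,255],
    [0,0,0,0,0,-11,255],
  ],
)

```text
time: 8.0
eef_pos: [0.6151, 0.1502, 0.2199]
tcp_rot: [-0.001, 0.707, 0.002, 0.707]
contact_force: [-0.3, -0.9, -0.2]
opening: 0.115
```

Emit:
move_arm(
  commands=[
    [0,0,0,0,0,-0.5,255],
    [0,0,0,0,0,-1,255],
  ],
)

```text
time: 8.2
eef_pos: [0.6153, 0.1502, 0.2198]
tcp_rot: [-0.001, 0.707, 0.002, 0.707]
contact_force: [-1.8, 0.0, 2.0]
opening: 0.11
```

```bash
python3 - <<'E'
from h import *
st=readout.get_state(); print(st['eef_pos'],st['contact_force'],st['wrist_torque'],st['opening'])
d=cam('wrist'); save(d['color'][90:260,160:350],'w6',4)
E
```

```text
[0.61530483 0.15018729 0.21984156] [-1.78612312  0.01395058  1.97129501] [-0.04844072  0.36570832  0.03006989] 0.10987563543178568
```

View pics/w6.png

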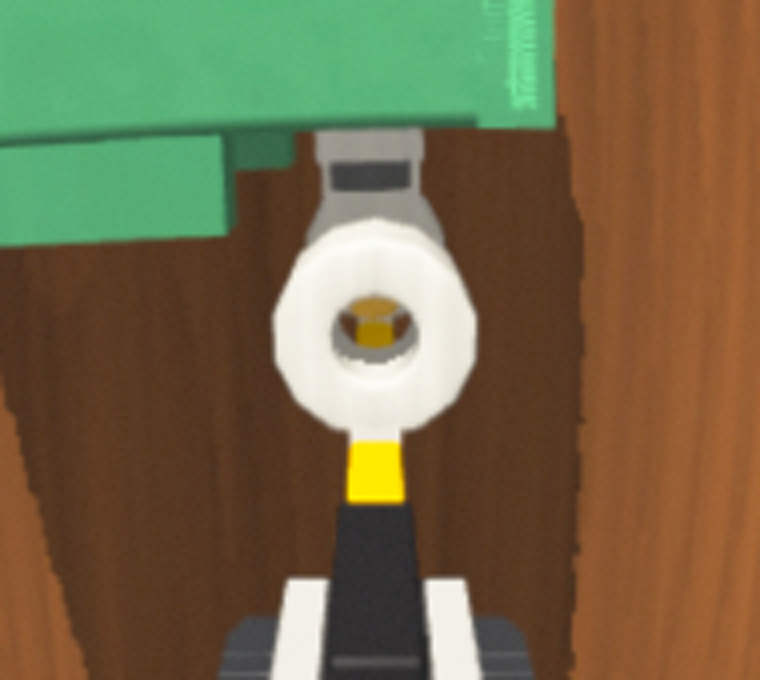

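Contact is at the pin tips. The force pushes the leaf toward -x, and the image agrees: pin at 373, bore at 376. I'll slide -x slightly.

Emit:
move_arm(
  commands=[
    [0,0,0,-0.5,0,0.3,255],
    [0,0,0,-1,0,0,255],
    [0,0,0,-1,0,-0.7,255],
  ],
)

```text
time: 8.55
eef_pos: [0.6147, 0.1502, 0.2198]
tcp_rot: [-0.001, 0.706, 0.002, 0.708]
contact_force: [-0.2, -1.3, 1.7]
opening: 0.109
```

```bash
python3 - <<'E'
from h import *
st=readout.get_state(); print(st['eef_pos'],st['contact_force'],st['wrist_torque'],st['opening'])
E
```

```text
[0.6147046  0.15019082 0.21984163] [-0.19792726 -1.34895047  1.7377373 ] [-0.02936341  0.19946417  0.05566678] 0.1089184113353427
```

Emit:
move_arm(
  commands=[
    [0,0,0,0,-0.5,0,255],
    [0,0,0,0,-1,-0.3,255],
    [0,0,0,0,-1,-0.7,255],
  ],
)

```text
time: 8.85
eef_pos: [0.6149, 0.1495, 0.2197]
tcp_rot: [-0.001, 0.706, 0.002, 0.708]
contact_force: [-0.9, 0.1, 2.5]
opening: 0.111
```

```bash
python3 - <<'E'
from h import *
st=readout.get_state(); print(st['eef_pos'],st['contact_force'],st['wrist_torque'],st['opening'],Rm(st['tcp_rot'])[:,0])
E
```

```text
[0.61485563 0.1495112  0.21973514] [-0.94912774  0.10032918  2.4912483 ] [0.34641199 0.23895007 0.07093821] 0.11127820593895783 [ 0.00306079  0.00203747 -0.99999324]
```

Emit:
move_arm(
  commands=[
    [0,0,0,-0.7,0,0,255],
    [0,0,0,-1.3,0,0,255],
    [0,0,0,-1.3,0,-0.7,255],
  ],
)

```text
time: 9.15
eef_pos: [0.614, 0.1495, 0.2197]
tcp_rot: [-0.001, 0.705, 0.002, 0.709]
contact_force: [0.6, 0.5, 3.0]
opening: 0.109
```

```bash
python3 - <<'E'
from h import *
st=readout.get_state(); print(st['eef_pos'],st['contact_force'],st['wrist_torque'],st['opening'],Rm(st['tcp_rot'])[:,0])
d=cam('wrist'); save(d['color'][140:210,215:290],'w7',9)
d=cam('scene'); save(d['color'][240:310,280:340],'s7',9)
E
```

```text
[0.61402287 0.14947466 0.21968137] [0.64976507 0.50563078 2.99913929] [ 0.25309295 -0.03832238 -0.00452377] 0.10900273989804488 [ 0.0047846   0.00202912 -0.9999865 ]
```

View pics/w7.png

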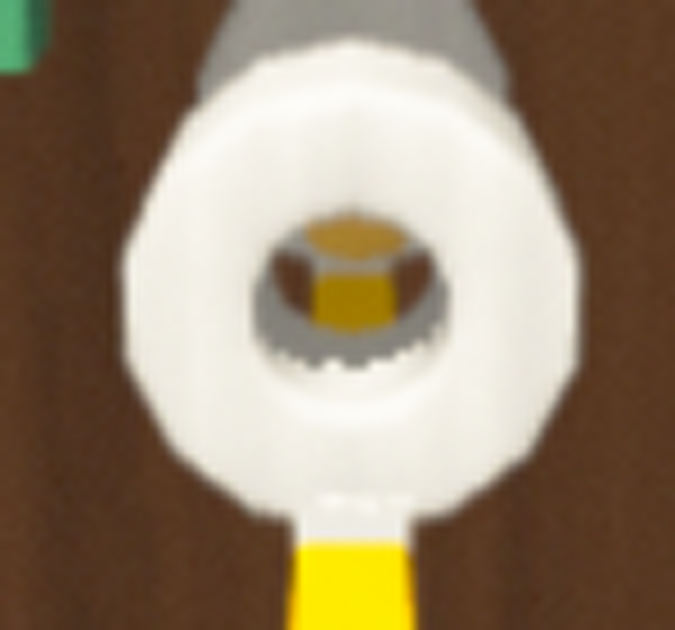

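View pics/s7.png

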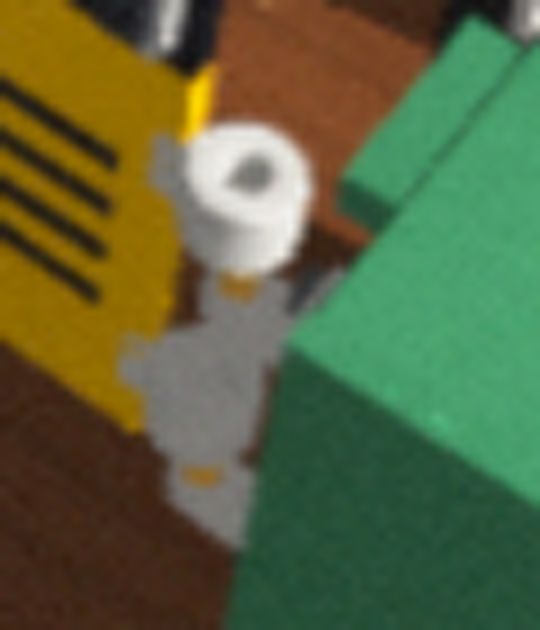

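```bash
python3 - <<'E'
from h import *
d=pickle.load(open('wrist.pkl','rb'))
f=lambda c,r:(c/9+215-.45,r/9+140-.45)
zt=.162+.024
for n,c,r,z in [('outer top ring -y',350,520,zt),('outer ring L',122,270,zt),('outer ring R',580,270,zt),('outer ring +y',350,80,zt),('bore L',252,310,zt),('bore R',448,310,zt),('bore +y',350,210,zt),('bore -y top',350,418,zt),('bore -y bottom edge',350,362,.162),('pin -y edge',354,250,.162),('pin -y edge b',354,258,.162),('pin -y lo',354,262,.161),('pin L',302,235,.162),('pin R',408,235,.162)]:
    print(n,(wz(d,*f(c,r),z)[:2]*1000).round(1))
E
```

```text
outer top ring -y [613.7 169.9]
outer ring L [598.3 187.4]
outer ring R [629.  187.5]
outer ring +y [613.5 200.2]
bore L [607.  184.6]
bore R [620.2 184.7]
bore +y [613.6 191.5]
bore -y top [613.6 177.1]
bore -y bottom edge [613.8 175.2]
pin -y edge [614. 184.]
pin -y edge b [614.  183.4]
pin -y lo [614.  182.9]
pin L [610.1 185.2]
pin R [618.1 185.2]
```

In the wrist crop, the pin's -y edge lies about 5.7 mm from the bore's -y edge at the same height, where centred would be 2 mm. So the knuckle sits about 3 mm too far -y. I'll lift slightly, shift +y and feel again.

Emit:
move_arm(
  commands=[
    [0,0.005,0,0,0,2,255],
    [0,0.005,0,0.3,1.5,3,255],
    [0,0.005,0,0.3,3.2,3,255],
    [0,0.005,0,0.3,3.2,3,255],
  ],
)

```text
time: 9.65
eef_pos: [0.6138, 0.1528, 0.2218]
tcp_rot: [-0.001, 0.708, 0.002, 0.706]
contact_force: [0.7, -0.7, -2.7]
opening: 0.108
```

```bash
python3 - <<'E'
from h import *
st=readout.get_state(); print(st['eef_pos'],st['contact_force'],st['wrist_torque'],st['opening'],Rm(st['tcp_rot'])[:,0])
d=cam('wrist'); save(d['color'][140:210,215:290],'w8',9)
E
```

```text
[0.6138183  0.15283954 0.22184831] [ 0.65483315 -0.69820566 -2.67532551] [-0.07564529  0.04330592  0.01970902] 0.1075170735021642 [-0.00209001  0.00186749 -0.99999607]
```

View pics/w8.png

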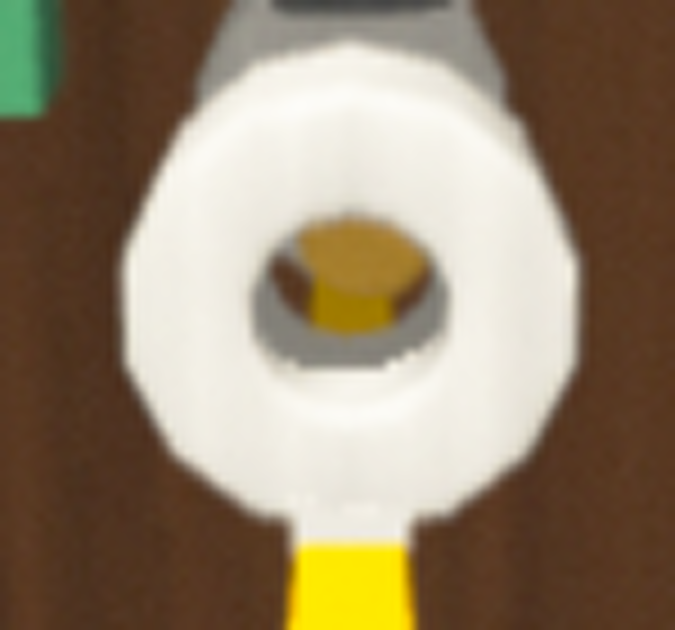

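Emit:
move_arm(
  commands=[
    [0,-0.002,0,0.7,0.5,0,255],
    [0,-0.002,0,0.7,0.5,-1.5,255],
    [0,-0.002,0,0.7,0.5,-2.5,255],
    [0,-0.002,0,0.7,0.5,-3.2,255],
    [0,-0.002,0,0.7,0.5,-3.7,255],
  ],
)

```text
time: 10.2
eef_pos: [0.6145, 0.1532, 0.2181]
tcp_rot: [-0.001, 0.707, 0.002, 0.707]
contact_force: [1.1, -0.7, -3.3]
opening: 0.111
```

```bash
python3 - <<'E'
from h import *
st=readout.get_state(); print(st['eef_pos'],st['contact_force'],st['wrist_torque'],st['opening'],Rm(st['tcp_rot'])[:,0])
E
```

```text
[0.61454963 0.15323525 0.21812   ] [ 1.06899451 -0.67624073 -3.2906502 ] [ 0.05112335 -0.03758103  0.02800446] 0.11101890925173741 [-1.00513747e-05  1.77690250e-03 -9.99998421e-01]
```

No load at 1.6 mm below the earlier contact height, so the pins are entering the bores. Continuing down.

Emit:
move_arm(
  commands=[
    [0,0,0,0,0,-1,255],
    [0,0,0,0,0,-2,255],
    [0,0,0,0,0,-3,255],
    [0,0,0,0,0,-4,255],
    [0,0,0,0,0,-5,255],
  ],
)

```text
time: 10.7
eef_pos: [0.6145, 0.1532, 0.213]
tcp_rot: [-0.001, 0.707, 0.002, 0.707]
contact_force: [0.1, 0.9, -2.9]
opening: 0.113
```

```bash
python3 - <<'E'
from h import *
st=readout.get_state(); print(st['eef_pos'],st['contact_force'],st['wrist_torque'],st['opening'],Rm(st['tcp_rot'])[:,0])
d=cam('wrist'); save(d['color'][140:210,215:290],'w9',9)
E
```

```text
[0.61452983 0.15323295 0.21302253] [ 0.09279906  0.88301266 -2.91775401] [-0.02347689  0.01058558 -0.03058101] 0.11270235827188468 [-4.20040324e-05  1.75100344e-03 -9.99998466e-01]
```

View pics/w9.png

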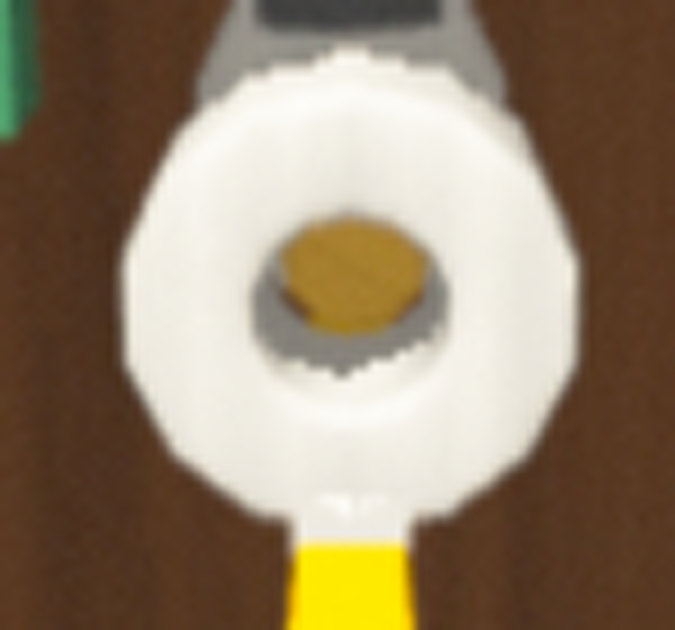

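The pin tip (355,270) is inside the bore (350,310) with no load. I'll go down to just above the lugs, then ease on.

Emit:
move_arm(
  commands=[
    [0,0,0,0.2,0,-1.5,255],
    [0,0,0,0.2,0,-3,255],
    [0,0,0,0.2,0,-4.5,255],
    [0,0,0,0.2,0,-6,255],
    [0,0,0,0.2,0,-7.5,255],
    [0,0,0,0.2,0,-9,255],
    [0,0,0,0.2,0,-10.5,255],
    [0,0,0,0.2,0,-12,255],
  ],
)

```text
time: 11.55
eef_pos: [0.6146, 0.1532, 0.2007]
tcp_rot: [-0.001, 0.707, 0.002, 0.707]
contact_force: [0.0, -0.5, -4.1]
opening: 0.115
```

Emit:
move_arm(
  commands=[
    [0,0,0,0,0,-1,255],
    [0,0,0,0,0,-2,255],
    [0,0,0,0,0,-2.7,255],
    [0,0,0,0,0,-2.7,255],
  ],
)

```text
time: 11.95
eef_pos: [0.6147, 0.1532, 0.198]
tcp_rot: [-0.001, 0.707, 0.002, 0.707]
contact_force: [0.3, 0.1, -1.9]
opening: 0.107
```

```bash
python3 - <<'E'
from h import *
st=readout.get_state(); print(st['eef_pos'],st['contact_force'],st['wrist_torque'],st['opening'],Rm(st['tcp_rot'])[:,0])
E
```

```text
[0.61468749 0.15322937 0.19800516] [ 0.29447535  0.06532848 -1.91423509] [ 0.01205129  0.02288876 -0.05970309] 0.10698307622109807 [-2.60501734e-04  1.75234960e-03 -9.99998431e-01]
```

Emit:
move_arm(
  commands=[
    [0,0,0,0,0,-0.5,255],
    [0,0,0,0,0,-1,255],
    [0,0,0,0,0,-1,255],
  ],
)

```text
time: 12.25
eef_pos: [0.6149, 0.1532, 0.1979]
tcp_rot: [-0.001, 0.707, 0.002, 0.707]
contact_force: [-1.6, -0.2, 1.0]
opening: 0.109
```

```bash
python3 - <<'E'
from h import *
st=readout.get_state(); print(st['eef_pos'],st['contact_force'],st['wrist_torque'],st['opening'],Rm(st['tcp_rot']))
d=cam('scene'); save(d['color'][220:320,270:340],'s9',6)
E
```

```text
[0.61490209 0.15320424 0.19792362] [-1.56719315 -0.16068276  0.99611572] [-0.05739101  0.28502296  0.06841793] 0.10943343598575861 [[ 3.80358215e-04 -4.90334496e-03  9.99987906e-01]
 [ 1.70690357e-03  9.99986525e-01  4.90268894e-03]
 [-9.99998471e-01  1.70501815e-03  3.88722627e-04]]
```

View pics/s9.png

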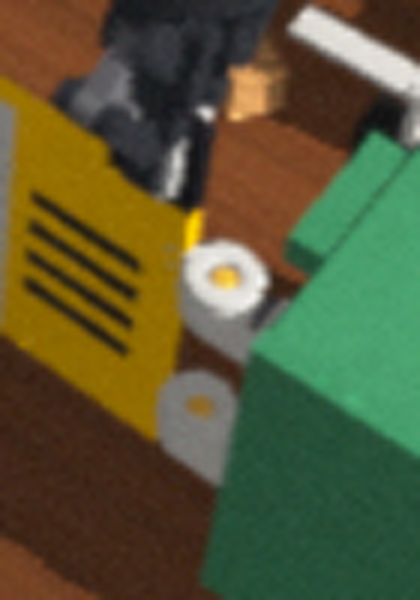

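Both knuckles are down on the lugs with the pins showing through their bores, at (228,278) and (202,405), and z stops at leaf ≈50 mm. Next is the first part of the swing.

Emit:
move_arm(
  commands=[
    [0,0,-0.05,-1.8,0,0,255],
    [0,0,-0.1,-3.6,0.2,0,255],
    [0,0,-0.2,-7.2,0.7,0,255],
    [0,0,-0.3,-10.6,1.6,0,255],
    [0,0,-0.4,-14.0,2.8,0,255],
    [0,0,-0.4,-14.0,2.8,0,255],
  ],
  newtons=40,
)

```text
time: 12.9
eef_pos: [0.6009, 0.1561, 0.1979]
tcp_rot: [0.139, 0.693, -0.138, 0.694]
contact_force: [0.9, 0.2, -0.8]
opening: 0.107
```

```bash
cat > st.py <<'E'
from h import *
st=readout.get_state(); M=Rm(st['tcp_rot']); print(st['time'],st['eef_pos'].round(5),st['contact_force'].round(2),st['wrist_torque'].round(3),st['opening'].round(3),'leafx deg',np.degrees(np.arctan2(-M[1,1],-M[0,1])).round(2),M[:,0].round(4))
E
python3 st.py
```

```text
Traceback (most recent call last):
  File "st.py", line 2, in <module>
    st=readout.get_state(); M=Rm(st['tcp_rot']); print(st['time'],st['eef_pos'].round(5),st['contact_force'].round(2),st['wrist_torque'].round(3),st['opening'].round(3),'leafx deg',np.degrees(np.arctan2(-M[1,1],-M[0,1])).round(2),M[:,0].round(4))
                                                                                                                                                  ^^^^^^^^^^^^^^^^^^^
AttributeError: 'float' object has no attribute 'round'
```

Emit:
move_arm(
  commands=[
    [0,0,-0.1,-3.3,1.6,0,255],
    [0,0,-0.2,-6.3,3.5,0,255],
    [0,0,-0.3,-9.2,5.7,0,255],
    [0,0,-0.4,-11.8,8.1,0,255],
    [0,0,-0.5,-14.2,10.8,0,255],
    [0,0,-0.6,-16.3,13.7,0,255],
    [0,0,-0.7,-18.1,16.9,0,255],
    [0,0,-0.8,-19.6,20.2,0,255],
    [0,0,-0.8,-19.6,20.2,0,255],
  ],
)

```text
time: 13.8
eef_pos: [0.582, 0.1761, 0.1979]
tcp_rot: [0.398, 0.584, -0.397, 0.587]
contact_force: [1.8, -1.3, -3.0]
opening: 0.114
```

```bash
sed -i "s/st\['opening'\].round(3)/st['opening']/" st.py; python3 st.py; python3 - <<'E'
from h import *
d=cam('wrist'); save(d['color'],'w10',1.5)
d=cam('scene'); save(d['color'][190:340,250:430],'s10',4)
E
```

```text
13.8 [0.58201 0.17612 0.19788] [ 1.8  -1.26 -3.03] [-0.219 -0.42  -0.084] 0.11363059036633247 leafx deg -158.34 [ 0.0045 -0.001  -1.    ]
```

View pics/w10.png

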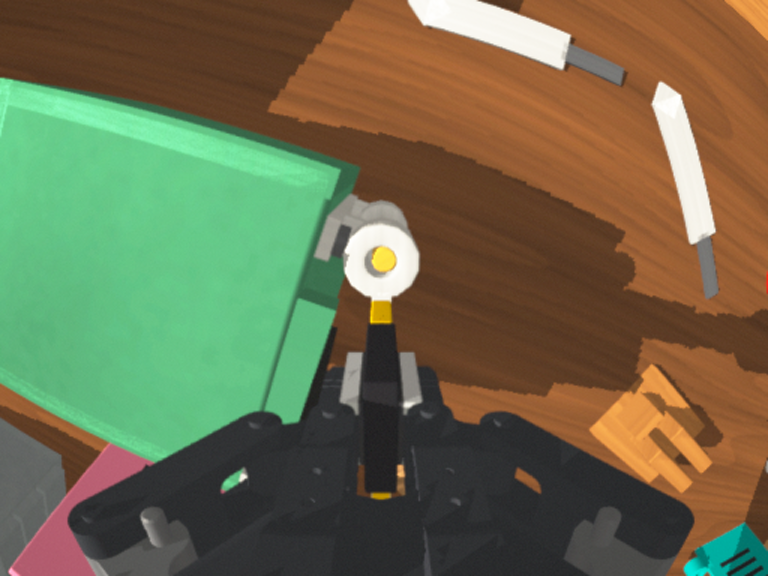

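View pics/s10.png

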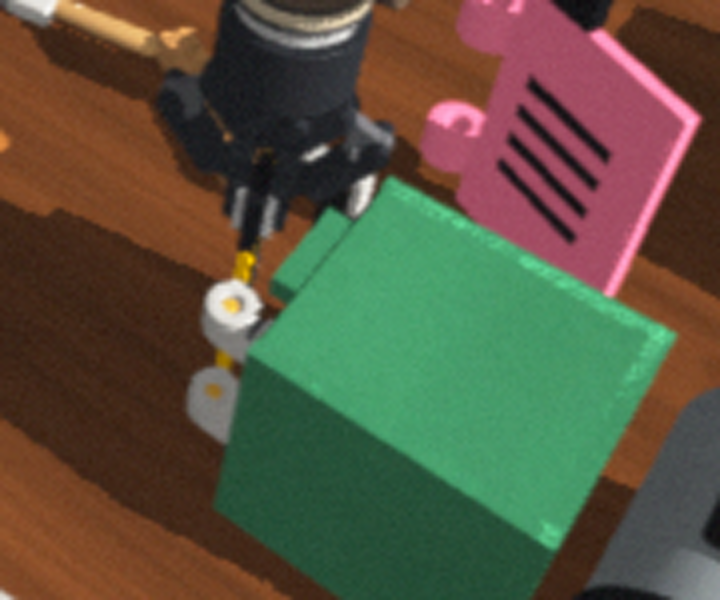

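Emit:
move_arm(
  commands=[
    [0,0,-0.05,-0.2,1.3,0,255],
    [0,0,-0.1,-0.6,3.0,0,255],
    [0,0,-0.14,-1.0,4.3,0,255],
    [0,0,-0.175,-1.3,5.6,0,255],
    [0,0,-0.21,-1.5,6.8,0,255],
    [0,0,-0.245,-1.7,8.0,0,255],
    [0,0,-0.245,-1.7,8.0,0,255],
  ],
)

```text
time: 14.6
eef_pos: [0.5803, 0.184, 0.1979]
tcp_rot: [0.465, 0.532, -0.464, 0.534]
contact_force: [-0.2, -0.2, -1.1]
opening: 0.108
```

```bash
python3 st.py
```

```text
14.6 [0.58029 0.18398 0.19795] [-0.24 -0.22 -1.12] [-0.165 -0.044  0.026] 0.10838946680648837 leafx deg -172.2 [ 0.0035 -0.0015 -1.    ]
```

Emit:
move_arm(
  commands=[
    [0,0,-0.02,-0.1,0.7,0,255],
    [0,0,-0.04,-0.2,1.4,0,255],
    [0,0,-0.06,-0.2,2.1,0,255],
    [0,0,-0.06,-0.2,2.1,0,255],
  ],
)

```text
time: 15.0
eef_pos: [0.5801, 0.186, 0.1979]
tcp_rot: [0.481, 0.517, -0.48, 0.52]
contact_force: [-0.0, -1.3, -1.9]
opening: 0.108
```

```bash
python3 st.py;  python3 - <<'E'
from h import *
d=cam('wrist'); save(d['color'],'w11',1.5)
d=cam('scene'); save(d['color'][190:340,250:430],'s11',4)
E
```

```text
15.0 [0.58007 0.186   0.19792] [-0.04 -1.26 -1.93] [-0.199 -0.13  -0.026] 0.10836333761901809 leafx deg -175.65 [ 0.0033 -0.0019 -1.    ]
```

View pics/w11.png

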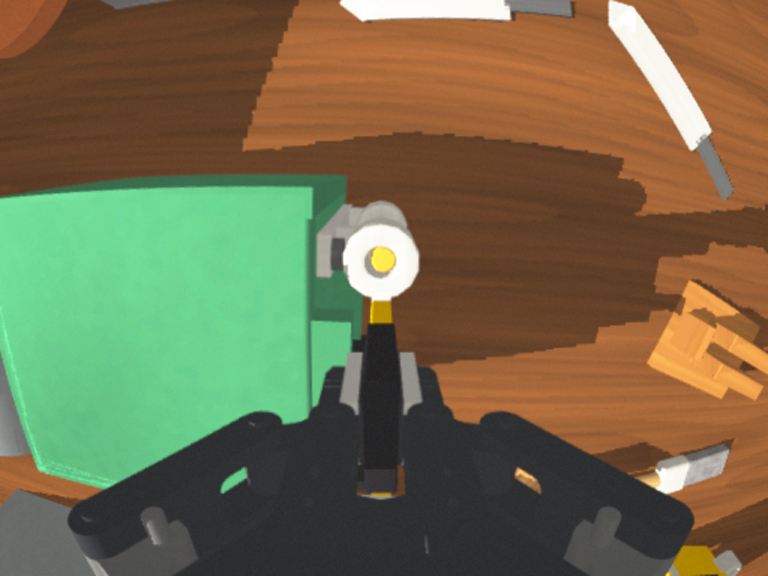

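View pics/s11.png

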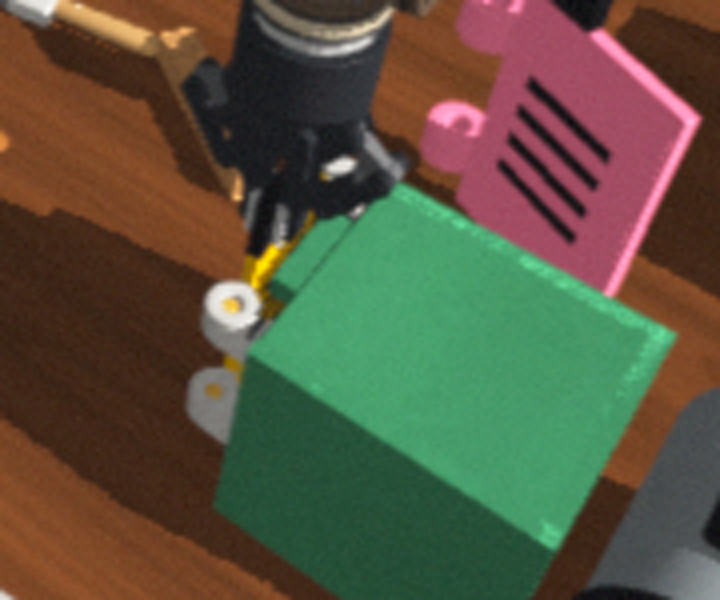

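The wrist view shows the grinder face (column 310) almost parallel to the leaf (column 381). I'll ease it on until contact.

Emit:
move_arm(
  commands=[
    [0,0,-0.01,0,0.35,0,255],
    [0,0,-0.02,0,0.7,0,255],
    [0,0,-0.02,0,0.7,0,255],
  ],
)

```text
time: 15.4
eef_pos: [0.5801, 0.1867, 0.1979]
tcp_rot: [0.486, 0.513, -0.485, 0.515]
contact_force: [0.3, -0.1, -1.9]
opening: 0.112
```

```bash
python3 st.py
```

```text
15.4 [0.58008 0.1867  0.19795] [ 0.31 -0.07 -1.87] [-0.184 -0.052 -0.043] 0.11227638508600693 leafx deg -176.78 [ 0.0033 -0.002  -1.    ]
```

Emit:
move_arm(
  commands=[
    [0,0,-0.01,0,0.35,0,255],
    [0,0,-0.02,0,0.7,0,255],
    [0,0,-0.02,0,0.7,0,255],
  ],
)

```text
time: 15.7
eef_pos: [0.58, 0.1871, 0.1979]
tcp_rot: [0.491, 0.508, -0.491, 0.511]
contact_force: [0.4, -2.3, -0.9]
opening: 0.11
```

```bash
python3 st.py
```

```text
15.7 [0.58005 0.18709 0.19795] [ 0.41 -2.3  -0.88] [-0.45  -0.005  0.141] 0.10951384762464497 leafx deg -177.9 [ 0.0031 -0.003  -1.    ]
```

The torque matches about 2 N at the free edge (68 mm out), so this is contact with the jamb. I'll press a little more, then check by eye.

Emit:
move_arm(
  commands=[
    [0,0,-0.015,0,0.5,0,255],
    [0,0,-0.015,0,0.5,0,255],
    [0,0,-0.015,0,0.5,0,255],
  ],
)

```text
time: 16.0
eef_pos: [0.58, 0.1866, 0.198]
tcp_rot: [0.494, 0.504, -0.495, 0.508]
contact_force: [-1.4, -5.3, -0.6]
opening: 0.107
```

```bash
python3 st.py;  python3 - <<'E'
from h import *
d=cam('wrist'); save(d['color'],'w12',1.5)
d=cam('scene'); save(d['color'][190:340,250:430],'s12',4)
E
```

```text
16.0 [0.58    0.18665 0.19797] [-1.39 -5.32 -0.59] [-0.983  0.043  0.366] 0.10696258573079465 leafx deg -178.7 [ 0.0027 -0.0055 -1.    ]
```

View pics/w12.png

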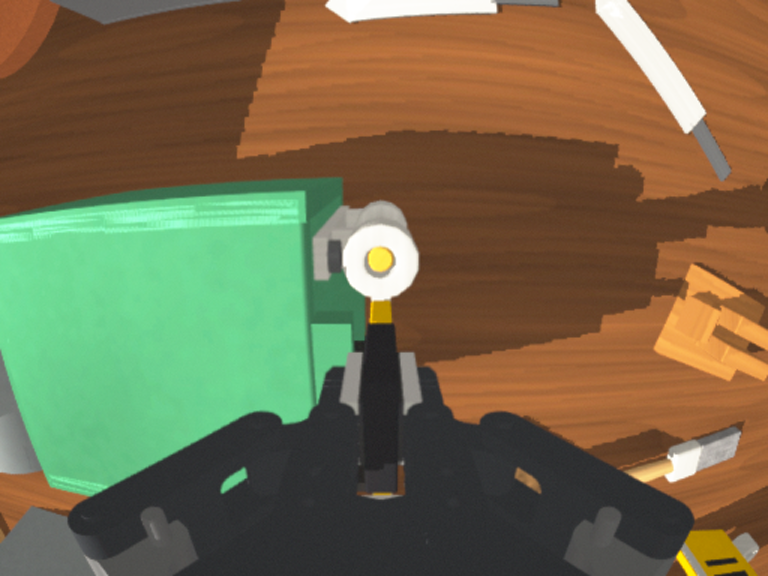

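The leaf presses on the jamb with about 5 N. I'll release, opening only partway, and rise straight up.

Emit:
move_arm(
  commands=[
    [0,0,0,0,0,0,220],
    [0,0,0,0,0,0,200],
    [0,0,0,0,0,0,160],
    [0,0,0,0,0,0,130],
    [0,0,0,0,0,0,130],
  ],
)

```text
time: 16.6
eef_pos: [0.5801, 0.1869, 0.1981]
tcp_rot: [0.494, 0.504, -0.495, 0.508]
contact_force: [-0.3, -0.4, 0.3]
opening: 0.492
```

```bash
python3 st.py;  python3 - <<'E'
from h import *
d=cam('wrist'); save(d['color'],'w13',1.5)
E
```

```text
16.6 [0.58005 0.18694 0.19812] [-0.29 -0.35  0.26] [ 0.015  0.075 -0.025] 0.4921803497166359 leafx deg -178.71 [ 0.003  -0.0049 -1.    ]
```

View pics/w13.png

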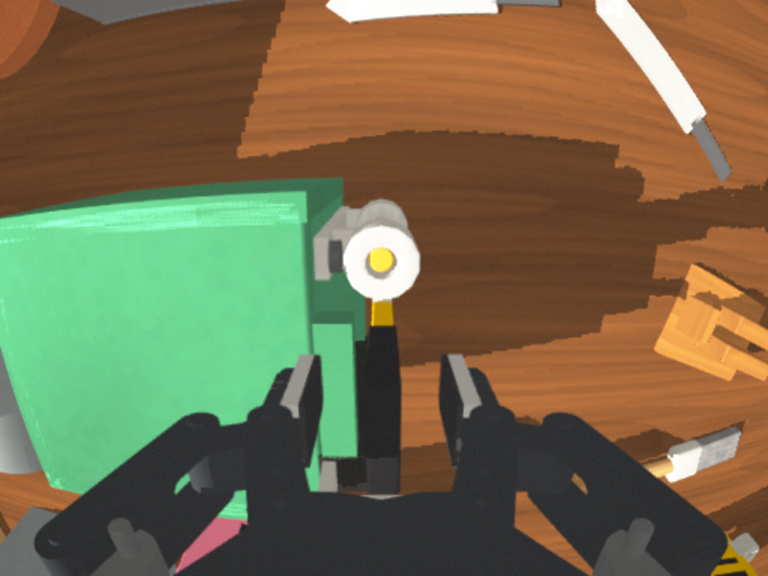

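Released, with no force left and both pads clear of the tab. Now rising.

Emit:
move_arm(
  commands=[
    [0,0,0,0,0,20,130],
    [0,0,0,0,0,50,130],
    [0,0,0,0,0,90,130],
    [0,0,0,0,0,130,130],
    [0,0,0,0,0,160,130],
    [0,0,0,0,0,160,130],
  ],
)

```text
time: 17.25
eef_pos: [0.5819, 0.1874, 0.3651]
tcp_rot: [0.497, 0.501, -0.492, 0.51]
contact_force: [-0.3, 0.3, 0.2]
opening: 0.493
```

Emit:
move_arm(
  commands=[
    [0,0,0,-10,-40,10,130],
    [0,0,0,-20,-85,10,130],
    [0,0,0,-30,-130,10,130],
    [0,0,0,-40,-175,10,130],
    [0,0,0,-50,-220,10,130],
    [0,0,0,-50,-260,10,130],
    [0,0,0,-50,-260,10,130],
  ],
)

```text
time: 17.95
eef_pos: [0.5312, -0.0766, 0.3735]
tcp_rot: [0.498, 0.5, -0.494, 0.508]
contact_force: [-0.4, 0.7, 0.1]
opening: 0.488
```

```bash
python3 st.py;  python3 - <<'E'
from h import *
d=cam('scene'); save(d['color'],'s14',1.5)
save(d['color'][220:320,280:400],'s14c',6)
d=cam('top'); save(d['color'],'t14',1.5); save(d['color'][130:205,65:175],'t14c',7)
E
```

```text
17.95 [ 0.5312  -0.07656  0.37348] [-0.44  0.7   0.05] [ 0.019 -0.024 -0.009] 0.4884840786871043 leafx deg -179.05 [ 0.0123 -0.0037 -0.9999]
```

View pics/s14.png

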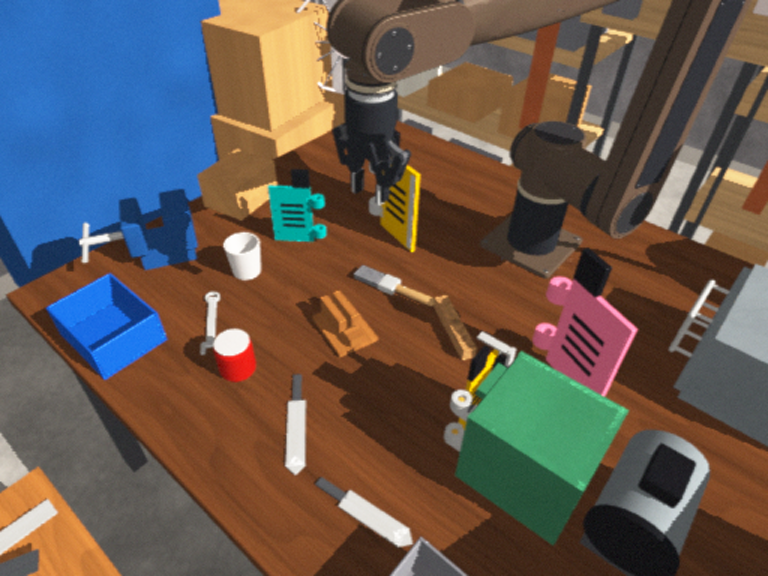

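View pics/s14c.png

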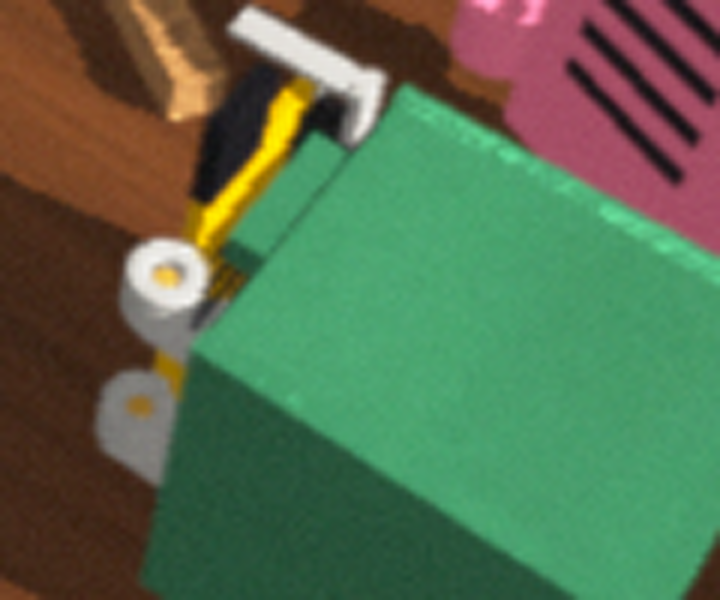

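View pics/t14.png

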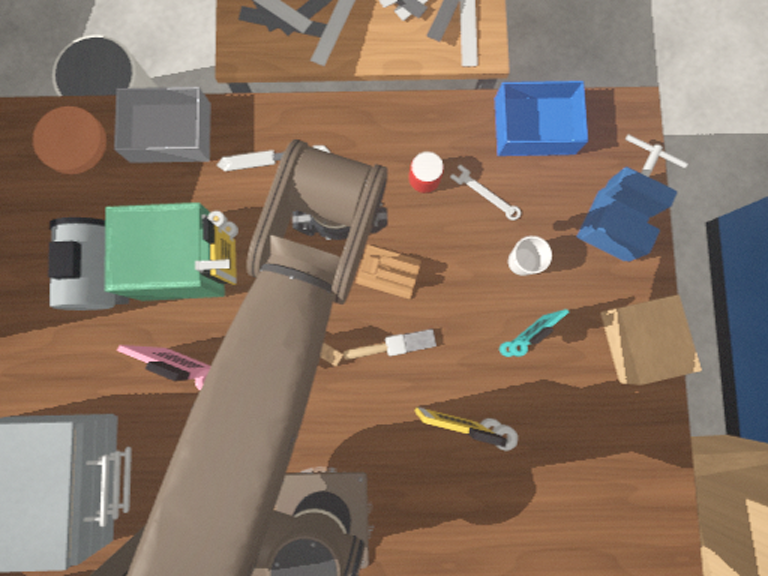

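View pics/t14c.png

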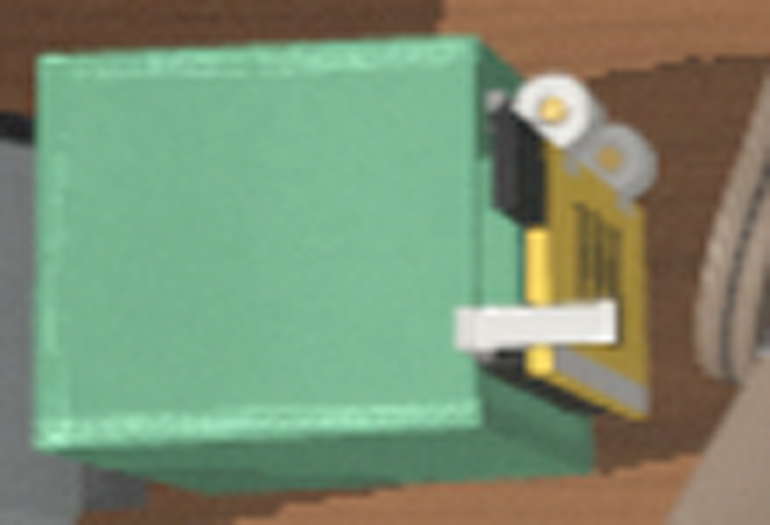

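The scene and top views show the leaf shut under the keeper (t14c (540,320)), with both pins through the knuckles and the bystanders unmoved. I'll check the shut angle with one fit from a wrist view above the leaf. That costs little, and there is ample time.

```bash
python3 - <<'E'
from h import *
d=pickle.load(open('top.pkl','rb'))
# bright yellow top edge z=.190 ; box front top edge z=.175
c=comps(d,(150,190,135,150),lambda h:(h[...,0]>20)&(h[...,0]<34)&(h[...,1]>120)&(h[...,2]>185),4)
for k in c:
    w=np.array([onz(d,u,v,.19)[:2] for u,v in k[2]])*1000; print('yel',k[1],cv2.minAreaRect(w.astype(np.float32)),w.mean(0).round(1)); print(cv2.fitLine(w.astype(np.float32),cv2.DIST_L2,0,.01,.01).ravel())
hsv=cv2.cvtColor(d['color'],cv2.COLOR_RGB2HSV).astype(float)
V=hsv[...,2]
# subpixel front edge of box top: gradient along columns rows 137..142 & 172..188
for r in list(range(138,146))+list(range(176,190,2)):
    g=np.abs(np.diff(V[r,128:140])); print(r,(128.5+(g*np.arange(len(g))).sum()/g.sum()).round(2),V[r,128:140].astype(int))
E
```

```text
yel 39 ((544.1905517578125, 184.4398651123047), (26.378047943115234, 8.512150764465332), 0.9098487496376038) [543.8 184.5]
[9.9887913e-01 4.7333132e-02 5.4384668e+02 1.8454903e+02]
yel 9 ((505.2338562011719, 182.4368133544922), (5.943486213684082, 5.64367151260376), 0.8513067960739136) [505.2 182.4]
[  0.83894163   0.5442214  505.23358    182.43587   ]
138 133.43 [208 201 190 188 175 134 108 105 111 138 148 147]
139 133.78 [192 185 185 183 164 113 110 108 108 106 120 140]
140 133.42 [186 185 186 186 163 112 108 108 108 107 107 126]
141 132.85 [186 187 183 185 164 109 109 108 103 104 109 114]
142 134.84 [185 186 185 184 162 114 111 114 116 110 112 164]
143 135.4 [186 185 185 184 163 116 130 156 150 120 136 205]
144 135.56 [186 187 185 184 164 113 134 158 141  95 147 211]
145 135.71 [186 186 186 188 165 113 125 131  88  76 161 217]
176 130.75 [188 193 211 224 221 231 232 230 230 230 231 231]
178 131.05 [188 192 213 223 221 232 231 229 227 228 228 227]
180 134.34 [189 187 184 175 160 146 147 117  58  58  63  73]
182 133.29 [186 187 186 186 166 110  72  63  58  62  56  60]
184 134.23 [187 186 184 186 172 130 119 117  99  72  56  55]
186 132.72 [186 187 184 186 175 136 118 122 123 123 124 122]
188 132.84 [215 217 206 210 202 158 108 113 115 119 123 123]
```

```bash
python3 - <<'E'
from h import *
d=pickle.load(open('top.pkl','rb'))
V=cv2.cvtColor(d['color'],cv2.COLOR_RGB2HSV).astype(float)[...,2]
w=[]
for r in [139,140,141,142,143,144,145,182,183,184,186,187]:
    row=V[r,128:140]; i=np.where(row<150)[0][0]; u=128+i-1+(row[i-1]-150)/(row[i-1]-row[i]); w.append(onz(d,u,r,.175)[:2]*1000)
w=np.array(w); print(w.round(1)); p=np.polyfit(w[:,0],w[:,1],1); print(p,np.degrees(np.arctan(p[0])))
L=np.array([[543.8,184.5],[505.2,182.4]])
print('leaf mid y - (face line) at those x:',L[:,1]-np.polyval(p,L[:,0]),'expect -28 when shut')
E
```

```text
[[632.2 216.8]
 [629.2 216.8]
 [626.2 216.8]
 [623.3 216.7]
 [620.3 216.6]
 [617.3 216.5]
 [614.3 216.4]
 [505.4 214.4]
 [502.5 213.9]
 [499.6 213.6]
 [493.7 213.2]
 [490.8 211.5]]
[2.70625436e-02 1.99817621e+02] 1.5501911638771404
leaf mid y - (face line) at those x: [-30.03423182 -31.08961764] expect -28 when shut
```

Grinder yaw is 1.55°. The last tool angle under load (-178.7°) matches shut (-178.45°), but the coarse top-camera fit suggests a gap of up to about 2 mm. I'll take one close look from above the jamb.

Emit:
move_arm(
  commands=[
    [0,0,0,-15,40,0,130],
    [0,0,0,-30,85,0,130],
    [0,0,0,-45,130,0,130],
    [0,0,0,-60,175,0,130],
    [0,0,0,-70,215,0,130],
    [0,0,0,-80,250,0,130],
    [0,0,0,-80,262,0,130],
    [0,0,0,-80,262,0,130],
  ],
)

```text
time: 18.85
eef_pos: [0.4508, 0.191, 0.3735]
tcp_rot: [0.496, 0.503, -0.491, 0.51]
contact_force: [0.0, 0.2, -0.8]
opening: 0.486
```

```bash
python3 st.py;  python3 - <<'E'
from h import *
d=cam('wrist'); save(d['color'],'w15',1.5)
save(d['color'][90:230,200:310],'w15c',5); print(d['eye'])
E
```

```text
18.85 [0.45085 0.19096 0.37346] [ 0.04  0.2  -0.8 ] [-0.044  0.006  0.017] 0.48570709699524095 leafx deg -178.55 [ 0.0123 -0.0018 -0.9999]
[0.52226021 0.19372137 0.51630783]
```

View pics/w15.png

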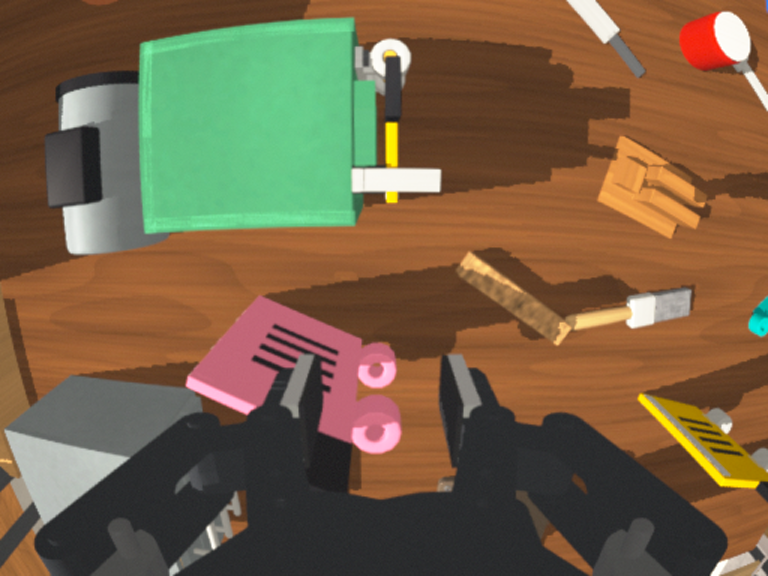

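View pics/w15c.png

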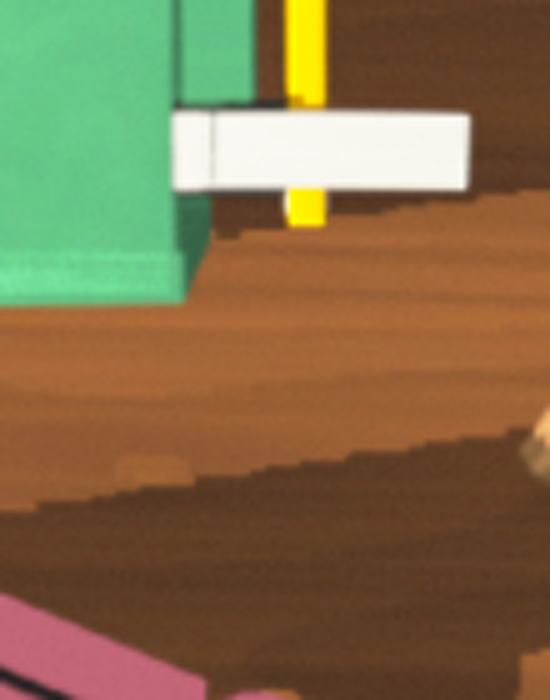

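```bash
python3 - <<'E'
from h import *
d=pickle.load(open('wrist.pkl','rb'))
yel=lambda h:(h[...,0]>20)&(h[...,0]<34)&(h[...,1]>150)&(h[...,2]>180)
pts=[]
for c,a,px in comps(d,(80,140,250,272),yel,5):
    for r in np.unique(px[:,1]):
        q=px[px[:,1]==r][:,0]
        if len(q)>4: pts.append(wz(d,q.mean(),r,.19)[:2]*1000)
pts=np.array(pts); p=np.polyfit(pts[:,0],pts[:,1],1); print('leaf slope deg',np.degrees(np.arctan(p[0])),pts[[0,-1]].round(1))
V=cv2.cvtColor(d['color'],cv2.COLOR_RGB2HSV).astype(int)
w=[]
for r in list(range(20,108,4))+list(range(130,146,3)):
    row=d['color'][r,225:250].astype(int); gr=row[:,1]; k=np.argmin(np.diff(gr)[5:])+5; w.append(wz(d,225+k+.5,r,.175)[:2]*1000)
w=np.array(w); 
for _ in range(4):
    f=np.polyfit(w[:,0],w[:,1],1); e=abs(w[:,1]-np.polyval(f,w[:,0])); w=w[e<max(1.2,np.median(e)*2)]
print('face deg',np.degrees(np.arctan(f[0])),len(w)); print('leaf centre - face',[np.round(np.polyval(p,x)-np.polyval(f,x),2) for x in (505,540,615)])
print('pin', [ (c.round(1),a,(wz(d,*c,.162)[:2]*1000).round(1)) for c,a,px in comps(d,(20,55,245,275),lambda h:(h[...,0]>12)&(h[...,0]<32)&(h[...,1]>120)&(h[...,2]>110),4)])
E
```

```text
leaf slope deg 2.1175828150667932 [[555.6 186.7]
 [498.4 185. ]]
face deg 1.898575635996908 22
leaf centre - face [np.float64(-30.04), np.float64(-29.91), np.float64(-29.62)]
pin [(array([263.4,  22.8]), np.int32(73), array([632.4, 184.6])), (array([259.3,  35.8]), np.int32(32), array([615.4, 189. ])), (array([256.5,  20. ]), np.int32(6), array([635.7, 192.7])), (array([246.2,  26.2]), np.int32(5), array([627.4, 204.7]))]
```

The leaf is parallel to the grinder face within 0.2°, about 0.4 mm at the jamb, so it is shut. In the close view the jamb's black edge touches the leaf at w15c (290,103). Handing in.

```bash
python3 -c "
from h import *
print(ctrl.sign_off())"
```

```text
the job is handed in; nothing more can be done
None
```

The small yellow leaf is hung on the grinder's two pins, swung shut under the keeper against the jamb, and released. I handed the job in at about 19 s of the 72 s.

**How it went:**
- **Lift and lower:** I lifted the leaf out of the stand by its tab. The first touch was on the pin tips at about 5 N, because the knuckles were roughly 3 mm off in y. I corrected that from the wrist view, and the leaf then slid down freely until both knuckles rested on the lugs.
- **Swing and release:** I swung it clockwise until it pressed on the jamb at about 5 N, let go and rose clear. The highest contact force I read was about 6 N.

**Last checks:**
- **Hinge:** both pins show through the knuckle bores, and the tool height put the leaf's underside at about 50 mm, which is fully down.
- **Shut angle:** the leaf is parallel to the grinder face within about 0.2°, or 0.4 mm at the jamb. In the close view the jamb's edge meets the leaf.
- **Surroundings:** bystanders and the other leaves looked unmoved in the last pictures, and the robot is touching nothing.

**Disagreements:** A coarse fit from the top camera put the leaf 1–2 mm farther out at the free end. The closer wrist view did not confirm that, showing a constant offset of about 2 mm along the whole leaf. I took that as measurement bias, because it is the same at the hinge and the free end.

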